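Grease the stepped arbor and load the collars

ROBOT

A 6-joint arm with a two-finger parallel gripper is mounted at the origin on the work surface. World frame = base frame: x ahead of the robot, y to its left, z up, the work surface at z = 0. Lengths are in m, angles in degrees, forces in N, time in s.
With the tool pointing down it reaches from about 0.4 to 0.925 m from the base axis. Payload 12.5 kg.
Tool frame: the origin (TCP) lies on the centre line of the jaws, within the pads' length; the fingertips stand 17 mm ahead of it and the grasp point (between the pads) lies 2 mm behind it (manip.tip_reach is the z of the fingertips in the tool frame, in m); z points along the fingers, y is the line along which they close (so a half turn about z gives the same grasp; the last joint's range is limited). The gripper opens to 95 mm and grips with 3 to 60 N. Pads are 20 mm wide; open, the fingers measure 119 mm over their backs; the gripper's body (75 mm by 180 mm) begins 59 mm behind the grasp point.
Start: joints at [60.585, 28.126, 89.318, -0, 62.55, -6.05], TCP at [0.248, 0.574, 0.232] pointing down, gripper open.
Joint ranges: [-177.58, 177.58], [-47.91, 125.51], [2.72, 160], [-65.01, 245.01], [3.68, 167.84], [-153.87, 153.87]. Speed limits (degrees/s): [127.2, 127.2, 159.86, 180, 180, 180].

INTERFACE

Orientations are given as a 3x3 rotation matrix whose columns are the frame's x, y, z axes.
In Python, from bench import manip gives the robot as it stands.
- The arm moves only by the shell command python3 -m pendant 'ROWS' [FORCE]. ROWS is JSON, one flat list of numbers, 7 for each row, row after row: the shift along the tool's x, y, z in cm, then the turn, a rotation vector about the tool's x, y, z in degrees, then the finger opening in cm, from 0 to 9.51. In form: [tx, ty, tz, ax, ay, az, gripper, tx, ty, tz, ax, ay, az, gripper, ...]. A call has 1 to 8 rows; each row is the pose to reach, as a shift and turn from the pose commanded when the call began, along the tool's axes at that moment; what a row does not reach only later rows make up. A row lasts 1/12 s, in which the tool goes at most 41.7 mm and 7.16 degrees, less where a joint would pass 70% of its speed; a pose out of reach is approached as far as the arm can. A call with a gripper value outside its range is refused whole. The fingers move at their own pace and stop on an object; FORCE is the grip in N (left out, the last holds). Time passes only in rows, so rows that repeat a pose let the fingers close. It gives the time, the measured TCP pose, the force, the opening and the grip force at its end, in the units of the state.
- manip.observe(): the state, without advancing time (a new reading comes with each control period).
- manip.grab_frame(name): name is "scene" or "top" or "wrist"; returns a dict with "pixels" (384x512x3 uint8, blue, green, red), "fx", "fy", "cx", "cy" (pixels), "R" (3x3) and "t" (3): a world point X has camera coordinates R X + t. Camera axes: x right, y down, z forward; pixel columns grow to the right and rows downward; lengths in m; the calibration is good to about 2 mm. The wrist camera is an equidistant fisheye: a pixel r from the principal point sees the ray r / f radians off the axis. A picture is of the moment at which its call begins. There is no depth.
- manip.hand_in(): hands the job in; it is judged then, once.
The state is a dict: "clock": time; "joint_positions": joint angles; "qvel": joint speeds; "tau": joint torques, N m; "position": TCP position; "orientation": TCP orientation; "contact_force": force on the tool from outside, world axes, zero at the start; "moment": the same for the moment, N m; "finger_gap": finger opening in m; "grip_force": force on a finger pad.
Only numpy, scipy, OpenCV 4.12 (cv2) and the standard library are available. Lean on these libraries where they do the work, as an engineer would, in place of code of your own. Each camera call takes 0.05 s, during which the arm holds its last target. There are 200 camera calls.

TASK

Make ready the jeweller's stepped arbor: take the brush from its stand, dip its bristles well into the white pot and touch them to the flat rim of the arbor's round foot, then dip again and touch them to the very top of the arbor, and hang the brush back in its stand. Only after that, thread all the brass collars lying on the bench onto the arbor, the widest hole first, each flat and fully home on its own step (three or all four of the four sizes are there). Do not tip or shove the pot about, and leave the other things on the bench where they are.

Things in the scene. Friction and masses are not known exactly. Their poses are not given: they have to be found in the camera images.
- brush: upright brush, 146 mm long, 80 g; origin at the underside centre of its metal drip disc (50 mm across, z 0 to 6 mm); above it a square wooden grip 18 x 18 mm (z 6 to 56 mm, faces square to the brush's x and y); below it a 12 mm shaft, 17 mm ferrule and stiff 16 mm wide bristles (z -70 to -90 mm). Starts hanging in the stand, disc on the rim
- brush_tip (a point): end of the bristles, on the brush's axis, 90 mm below the brush's origin
- stand: fixed wooden brush stand: base 90 x 90 x 8 mm with a square upright tube on it, 42 mm outside, 30 mm opening, rim 104 mm above the bench; origin at the centre of the underside. Hung back, the brush's shaft is down the tube, its disc flat on the rim (brush origin 104 mm above the stand's origin)
- pot: loose white open ceramic pot, 72 mm across at the mouth, wall 4 mm, floor about 5 mm, 65 mm tall, 0.45 kg; origin at the centre of its underside. A proper dip puts the bristle end at least 20 mm below the rim
- arbor: fixed upright steel stepped arbor, 78 mm tall; origin at the centre of its underside. Round foot 110 mm across, 10 mm thick; on it four round steps, each 17 mm tall, of diameter 50, 38, 26 and 14 mm from the bottom, with 2 mm chamfers on their upper edges. Its foot's flat rim lies 25 to 55 mm from the axis, 10 mm above the underside
- arbor_top (a point): centre of the arbor's top face (10 mm across), 78 mm above the bench
- collar_a: loose plain brass collar (ring), outside diameter 70 mm, hole 54 mm, 16 mm tall, about 0.2 kg, lying flat on the bench; origin at the centre of its underside, z along its axis. It fits the arbor's 50 mm step: fully home, its underside is 10 mm above the arbor's underside. May be absent (None from the very start)
- collar_b: loose plain brass collar (ring), outside diameter 64 mm, hole 42 mm, 16 mm tall, about 0.2 kg, lying flat on the bench; origin at the centre of its underside, z along its axis. It fits the arbor's 38 mm step: fully home, its underside is 27 mm above the arbor's underside. May be absent (None from the very start)
- collar_c: loose plain brass collar (ring), outside diameter 58 mm, hole 30 mm, 16 mm tall, about 0.2 kg, lying flat on the bench; origin at the centre of its underside, z along its axis. It fits the arbor's 26 mm step: fully home, its underside is 44 mm above the arbor's underside. May be absent (None from the very start)
- collar_d: loose plain brass collar (ring), outside diameter 52 mm, hole 18 mm, 16 mm tall, about 0.2 kg, lying flat on the bench; origin at the centre of its underside, z along its axis. It fits the arbor's 14 mm step: fully home, its underside is 61 mm above the arbor's underside. May be absent (None from the very start)
- tin: bystander: short grey metal tin, 48 mm across, 38 mm tall; origin at its underside; not to be moved
- jar: bystander: white jar with a steel cap, 44 mm across, 50 mm tall; origin at its underside; not to be moved
- pliers: bystander: pliers with red handles, about 150 mm long, lying; origin at its underside; not to be moved
- spool: bystander: white wire spool, 70 mm across, 60 mm tall; origin at its underside; not to be moved
- block: bystander: dark wooden block 100 x 60 x 30 mm; origin at its underside; not to be moved
- file: bystander: screwdriver with a red handle, 190 mm long, lying; origin at its underside; not to be moved
Things that resemble listed ones, but are neither listed nor needed, are in the scene too. Leave any blue look-alike of the collar_d alone.

How it is judged:
By the outcome, as a careful person would: the job done as asked, in the order asked, and still so for the second after the job is handed in, with the robot touching nothing.
Of collar_a, collar_b, collar_c, collar_d only 3 to 4 are there at a start; the rules pass over those that are not, and their reading is None.
At some moment in a run one of collar_a, collar_b, collar_c, collar_d may be knocked a few centimetres aside while the robot is not near it.
It also fails if it takes over 192 s, if anything falls off the work surface, if the arm or the gripper's body presses on something with over 40 N, if the wrist force passes 120 N, or if a joint passes its speed limit or range.

## Working session

There is one attempt and no reset: what is moved stays moved. The work goes in short steps, Python scripts to look and compute and a shell command to move; the robot and the scene stay as the last step left them, time stands still between calls to the robot, and variables do not carry over. Pictures are saved under pics/ and viewed, at most 14 in all, crops included, and the job is handed in when it is done.

```bash
mkdir -p pics; ls; python3 - <<'E'
from bench import manip
import cv2,numpy as np
print(manip.observe())
for n in ["scene","top","wrist"]:
    f=manip.grab_frame(n); np.savez(f"pics/{n}0.npz",**f); cv2.imwrite(f"pics/{n}0.png",f["pixels"])
    print(n,f["fx"],f["fy"],f["cx"],f["cy"],np.round(f["R"],3).tolist(),np.round(f["t"],3))
a=[cv2.imread(f"pics/{n}0.png") for n in ["scene","top"]]
for n,i in zip(["scene","top"],a): cv2.imwrite(f"pics/{n}0b.png",cv2.resize(i,(800,600)))
E
```

```text
pics
{'clock': 0.0, 'joint_positions': array([ 6.05839919e+01,  2.81652553e+01,  8.93523047e+01, -6.14910005e-04,
        6.25506542e+01, -6.05154069e+00]), 'qvel': array([ 0.04744063,  0.02973508,  0.00211049, -0.01055061,  0.07159008,
       -0.00112395]), 'tau': array([ 1.72350428e-03, -6.12650943e+01, -2.58176333e+01,  6.93260855e-02,
        4.83375625e-02, -8.12844542e-05]), 'position': array([0.24773113, 0.5735356 , 0.23103664]), 'orientation': array([[-9.18002675e-01,  3.96573771e-01, -5.76445403e-04],
       [ 3.96574173e-01,  9.18002092e-01, -1.04174905e-03],
       [ 1.16047737e-04, -1.18493177e-03, -9.99999291e-01]]), 'contact_force': array([ 0.41459414, -0.15893506,  0.88404379]), 'moment': array([ 0.01082429,  0.02751801, -0.05356313]), 'grip_force': 0.0, 'finger_gap': 0.095234412549655}
scene 372.09715544741454 372.09715544741454 256.6836902821268 195.47291147136684 [[-0.881, 0.473, -0.005], [0.262, 0.478, -0.838], [-0.394, -0.74, -0.545]] [ 0.506 -0.069  1.134]
top 349.4531964565608 349.4531964565608 250.66100337219572 186.98050624547622 [[-0.024, -1.0, 0.0], [-0.997, 0.024, -0.073], [0.073, -0.002, -0.997]] [0.044 0.57  1.105]
wrist 297.3186396354542 297.3186396354542 256.2166389889771 189.77203392086173 [[0.396, 0.918, 0.0], [0.882, -0.38, 0.277], [0.254, -0.109, -0.961]] [-0.625 -0.031  0.39 ]
```

View pics/top0b.png

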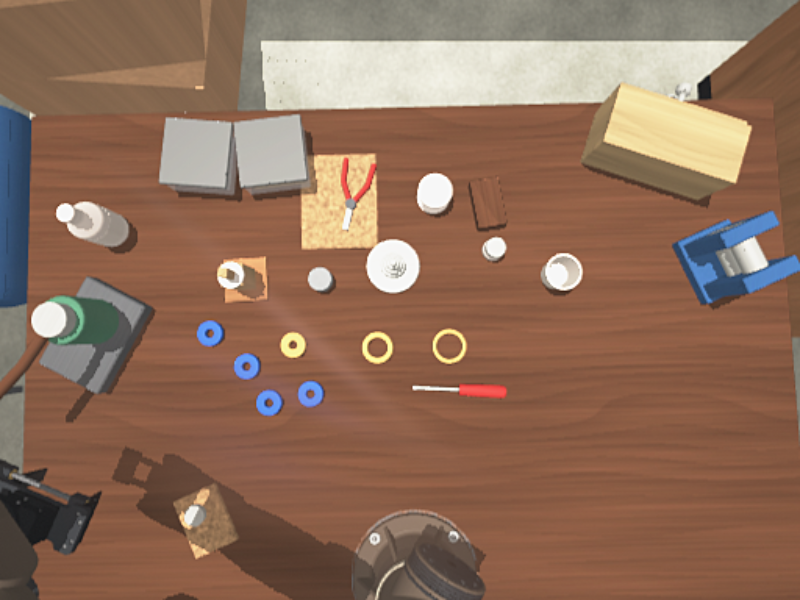

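View pics/scene0b.png

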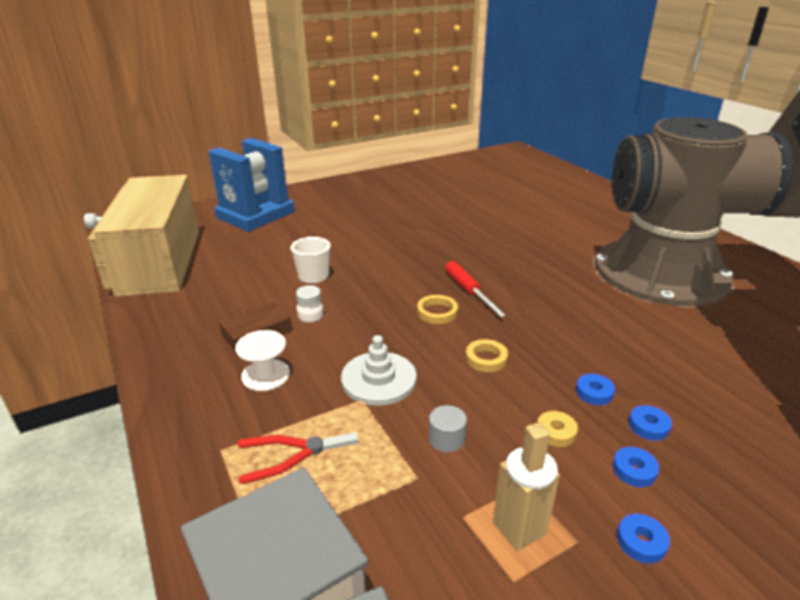

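The top view (800-wide) shows the brush and stand at about (243,275) and the arbor at (393,266). The pot is at (562,273), and there are three brass rings at (293,345), (377,347) and (449,346). Blue look-alikes lie at the lower left, and there is an unlisted cork-based thing at (205,520).

```bash
cat > h.py <<'E'
import numpy as np,cv2
def load(n): 
    d=np.load(f"pics/{n}.npz"); return {k:d[k] for k in d}
def snap(n,tag):
    from bench import manip
    f=manip.grab_frame(n); f={k:np.array(v) for k,v in f.items()}; f["fish"]=np.array(n=="wrist")
    np.savez(f"pics/{tag}.npz",**f); cv2.imwrite(f"pics/{tag}.png",f["pixels"]); return f
def ray(f,uv,fish=False):
    x=(uv[0]-f["cx"])/f["fx"]; y=(uv[1]-f["cy"])/f["fy"]
    if fish:
        r=np.hypot(x,y)+1e-12; d=np.array([x/r*np.sin(r),y/r*np.sin(r),np.cos(r)])
    else: d=np.array([x,y,1.])
    R=f["R"]; o=-R.T@f["t"]; d=R.T@d; return o,d/np.linalg.norm(d)
def plane(f,uv,z,fish=False):
    o,d=ray(f,uv,fish); return o+d*(z-o[2])/d[2]
def tri(rays):
    A=np.zeros((3,3));b=np.zeros(3)
    for o,d in rays:
        P=np.eye(3)-np.outer(d,d);A+=P;b+=P@o
    x=np.linalg.solve(A,b); return x,[np.linalg.norm((np.eye(3)-np.outer(d,d))@(x-o)) for o,d in rays]
def proj(f,X,fish=False):
    c=f["R"]@np.asarray(X)+f["t"]
    if fish:
        r=np.hypot(c[0],c[1]);th=np.arctan2(r,c[2]);k=th/(r+1e-12)
        return np.array([f["cx"]+f["fx"]*c[0]*k,f["cy"]+f["fy"]*c[1]*k])
    return np.array([f["cx"]+f["fx"]*c[0]/c[2],f["cy"]+f["fy"]*c[1]/c[2]])
def blobs(f,lo,hi,amin=20):
    h=cv2.cvtColor(f["pixels"],cv2.COLOR_BGR2HSV); m=cv2.inRange(h,np.array(lo),np.array(hi))
    cs,hi_=cv2.findContours(m,cv2.RETR_CCOMP,cv2.CHAIN_APPROX_NONE); out=[]
    for i,c in enumerate(cs):
        if len(c)>=5 and cv2.contourArea(c)>=amin: out.append((hi_[0][i][3]>=0,cv2.contourArea(c),c))
    return out
E
python3 - <<'E'
from h import *
T,S,W=load("top0"),load("scene0"),load("wrist0")
for n,f,fi in (("top",T,0),("scene",S,0),("wrist",W,1)):
    print(n,"cam",np.round(-f["R"].T@f["t"],3))
    for hole,a,c in blobs(f,(20,110,120),(34,255,255),15):
        (x,y),ax,_=cv2.fitEllipse(c); p=plane(f,(x,y),.016,fi)
        print(" hole" if hole else " out",round(a),np.round([x,y,*ax],1),np.round(p,3))
k=800/512
top=dict(brushgrip=(230,271),disc=(237,277),arbor=(394,267),pot=(561.5,273))
sc=dict(brushgrip=(538,430),disc=(531,468),arbor=(377,340),pot=(311,246))
for o in top:
    x,e=tri([ray(T,np.array(top[o])/k),ray(S,np.array(sc[o])/k)]); print(o,np.round(x,3),np.round(e,3))
    print(proj(W,x,1))
E
```

```text
top cam [0.489 0.033 1.144]
scene cam [0.911 0.633 0.564]
 out 300 [355.8 271.9  15.7  27.1] [0.473 0.24  0.016]
 hole 56 [356.4 271.4   7.1  10.5] [0.471 0.239 0.016]
 out 294 [311.3 226.2  17.4  24.3] [0.464 0.071 0.016]
 hole 171 [310.9 225.   12.   18. ] [0.462 0.067 0.016]
 out 248 [279.2 196.2  14.5  24.6] [ 0.464 -0.078  0.016]
 hole 189 [279.7 195.6  11.5  20.9] [ 0.461 -0.08   0.016]
 out 644 [ 97.6 130.2  20.2  48. ] [ 0.824 -0.787  0.016]
wrist cam [0.176 0.605 0.383]
brushgrip [0.604 0.329 0.149] [0.005 0.005]
[205.66222682 441.40300891]
disc [0.601 0.33  0.093] [0.002 0.002]
[208.57019051 415.10447152]
arbor [0.621 0.023 0.065] [0.004 0.004]
[101.84796982 416.45719845]
pot [ 0.599 -0.309  0.062] [0.001 0.001]
[ 26.56991222 405.8673637 ]
```

View pics/wrist0.png

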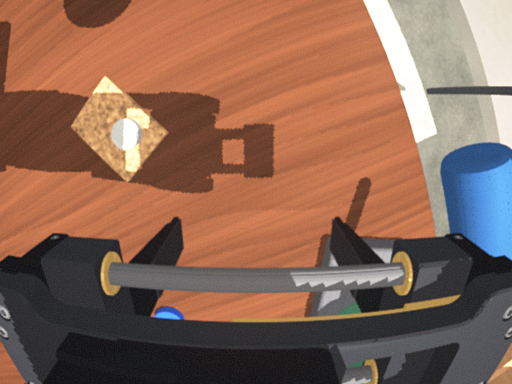

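The wrist picture shows only the unlisted cork-based thing at (125,135) and the gripper, so I'll move to a survey pose over the bench.

```bash
cat > go.py <<'E'
# prints shift (cm) and turn (deg) in tool axes from the measured pose to x y z yaw(of tool x)
import sys,numpy as np
from bench import manip
from scipy.spatial.transform import Rotation as Ro
s=manip.observe(); R=s["orientation"]; p=s["position"]
x,y,z,yaw=map(float,sys.argv[1:5]); a=np.radians(yaw)
G=np.array([[np.cos(a),np.sin(a),0],[np.sin(a),-np.cos(a),0],[0,0,-1]])
print("t",round(s["clock"],1),"p",np.round(p,4),"yaw",round(np.degrees(np.arctan2(R[1,0],R[0,0])),1),"F",np.round(s["contact_force"],1),"gap",round(s["finger_gap"],4),"| shift",np.round(R.T@(np.array([x,y,z])-p)*100,2),"turn",np.round(Ro.from_matrix(R.T@G).as_rotvec(degrees=True),2))
E
python3 -m pendant '[-4,-1,-1,0,0,-4,9.5,-8,-2,-2,0,0,-8,9.5,-12,-3.3,-3,0,0,-12,9.5,-16,-4.6,-4,0,0,-16,9.5,-20,-6,-5,0,0,-20,9.5,-24,-7.3,-6,0,0,-23.4,9.5,-27,-8.6,-7,0,0,-23.4,9.5,-27,-8.6,-7,0,0,-23.4,9.5]'; python3 go.py .68 .2 .3 180
```

```text
clock: 0.82
position: [0.4661, 0.3837, 0.3034]
orientation: [[-1.0, 0.004, 0.003], [0.004, 1.0, 0.0], [-0.003, 0.0, -1.0]]
contact_force: [0.2, 0.4, 0.2]
finger_gap: 0.095
grip_force: 0.0
t 0.8 p [0.4661 0.3837 0.3034] yaw 179.8 F [0.2 0.4 0.2] gap 0.095 | shift [-21.45 -18.3    0.4 ] turn [ 0.03  0.18 -0.21]
```

```bash
python3 -m pendant '[-3,-2.5,0,0,0,0,9.5,-6,-5,0,0,0,0,9.5,-9,-7.5,0,0,0,0,9.5,-12,-10,0,0,0,0,9.5,-15,-12.5,0,0,0,0,9.5,-18,-15,0,0,0,0,9.5,-21.4,-18.3,0,0,0,0,9.5,-21.4,-18.3,0,0,0,0,9.5]' >/dev/null
python3 -c "
from h import *
snap('wrist','w1')"
python3 -m pendant '[0,-4,0,0,0,0,9.5,0,-8,0,0,0,0,9.5,0,-12,0,0,0,0,9.5,0,-16,0,0,0,0,9.5,0,-20,0,0,0,0,9.5,0,-24,0,0,0,0,9.5,0,-24,0,0,0,0,9.5,0,-24,0,0,0,0,9.5]'
python3 -c "
from h import *
snap('wrist','w2')
a=[cv2.imread(f'pics/{n}.png') for n in ('w1','w2')]
cv2.imwrite('pics/w12.png',np.vstack([i[:290] for i in a]))"
```

```text
clock: 2.2
position: [0.6754, -0.036, 0.3015]
orientation: [[-1.0, 0.002, -0.0], [0.002, 1.0, 0.0], [0.0, 0.0, -1.0]]
contact_force: [0.3, -0.1, 0.6]
finger_gap: 0.0948
grip_force: 0.0
```

View pics/w12.png

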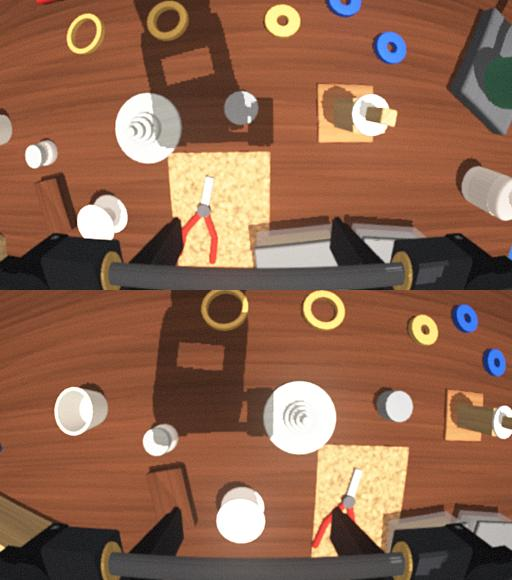

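Upper half (w1): brush grip top at (388,116), drip disc (369,115), arbor (148,128). Lower half (w2, rows minus 290): arbor at (300,127), pot (80,121), and rings at (225,15), (323,20) and (424,40). The hole ratios look like a, b and d.

```bash
cat > m.py <<'E'
from h import *
def near(f,bl,X,fish=1,rad=40):
    u=proj(f,X,fish); c=[b for b in bl if np.linalg.norm(b[2].reshape(-1,2).mean(0)-u)<rad]
    return c
def circ(f,c,z,fish=1):
    P=np.array([plane(f,p,z,fish)[:2] for p in c.reshape(-1,2).astype(float)])*1000
    (x,y),ax,_=cv2.fitEllipse(P.astype(np.float32)); return np.array([x,y,*ax])
E
python3 - <<'E'
from m import *
F={n:load(n) for n in ("w1","w2")}
for n,f in F.items():
    print(n)
    for hole,a,c in blobs(f,(18,90,60),(36,255,255),60):
        if a>3000: continue
        print(" Y","hole" if hole else "out",round(a),np.round(circ(f,c,.016),1))
    for hole,a,c in blobs(f,(0,0,150),(179,45,255),300):
        if hole or a>9000: continue
        m=c.reshape(-1,2).mean(0); print(" W",round(a),np.round(m),np.round(circ(f,c,.01),1),np.round(circ(f,c,.065),1))
# triangulated heights
def T(a,b,l): x,e=tri([ray(F["w1"],a,1),ray(F["w2"],b,1)]); print(l,np.round(x,4),np.round(e,4))
E
python3 -c "
import cv2,numpy as np
a=cv2.imread('pics/w1.png');b=cv2.imread('pics/w2.png')
c=[cv2.resize(x,(390,290),interpolation=cv2.INTER_CUBIC) for x in (a[80:155,320:420],a[90:165,100:200],b[85:160,250:350],b[85:160,30:130])]
cv2.imwrite('pics/crop1.png',np.vstack([np.hstack(c[:2]),np.hstack(c[2:])]))"
```

```text
w1
 Y out 118 [1179.6  472.    32.7  108.5]
 Y out 760 [979.1 448.2  20.5 502.2]
 Y out 384 [893.2 475.2  42.8  99.7]
 Y out 405 [891.6 -74.7  42.5 101.2]
 Y out 633 [829.4 101.   46.1  90.9]
 Y out 2184 [793.2 170.4  92.2 135.4]
 Y hole 78 [842.7 183.3  19.   22.4]
 Y hole 162 [810.5 163.1  26.3  34.4]
 Y hole 104 [777.9 179.8  15.5  32.5]
 Y out 2695 [716.3 138.  102.1 155.4]
 Y hole 66 [757.4  88.5  12.6  22.1]
 Y hole 105 [739.7 100.9  19.2  29.1]
 Y hole 66 [716.5 214.3  10.7  20.5]
 Y hole 216 [702.2 186.2  19.7  39.5]
 Y hole 76 [680.4 106.8  13.2  20.5]
 Y hole 142 [685.   85.7  19.   28.6]
 Y out 414 [640.6 331.5  20.9  85.1]
 Y out 1087 [461.2 -78.3  67.3  74.5]
 Y hole 532 [461.8 -77.4  46.2  53.6]
 Y out 846 [470.2 239.2  50.1  50.5]
 Y hole 110 [470.4 239.4  18.2  18.4]
 Y out 1152 [461.6  67.7  60.3  64.2]
 Y hole 490 [462.7  68.3  37.9  43.7]
 W 526 [  8. 366.] [1389.8 -672.7  121.3  346.9] [1291.7 -564.1  106.2  303.8]
 W 1908 [294. 305.] [950.7 277.3  63.  203.7] [907.2 267.9  55.2 178.4]
 W 1612 [295. 256.] [845.8 274.6  47.1 176.3] [815.3 265.5  41.3 154.4]
 W 383 
[... 1149 characters left out ...]
548 [460.7  65.4  41.   42.6]
 Y out 1435 [461.9 -81.3  64.7  67.9]
 Y hole 938 [461.4 -81.   52.4  54.6]
 W 522 [  8. 367.] [1388.6 -908.1  121.   339.8] [1290.5 -800.   106.   297.7]
 W 652 [497. 244.] [851.1 499.2  54.8 153.2] [819.6 433.   48.  134.2]
 W 2060 [241. 225.] [786.6 -59.9  76.8  98.7] [763.1 -56.9  67.3  86.5]
 W 757 [160. 149.] [ 660.  -185.6   43.5   58.9] [ 652.2 -167.    38.1   51.6]
 W 360 [502. 132.] [608.8 444.4  60.5  63.6] [607.3 384.9  53.   55.7]
 W 628 [399. 116.] [602.5 193.7  48.9  49.6] [601.8 165.3  42.8  43.5]
 W 1829 [ 79. 120.] [ 602.9 -334.5   78.   110.8] [ 602.2 -297.4   68.3   97.1]
 W 4049 [299. 127.] [628.   30.6 108.6 110. ] [624.1  22.4  95.1  96.3]
```

View pics/crop1.png

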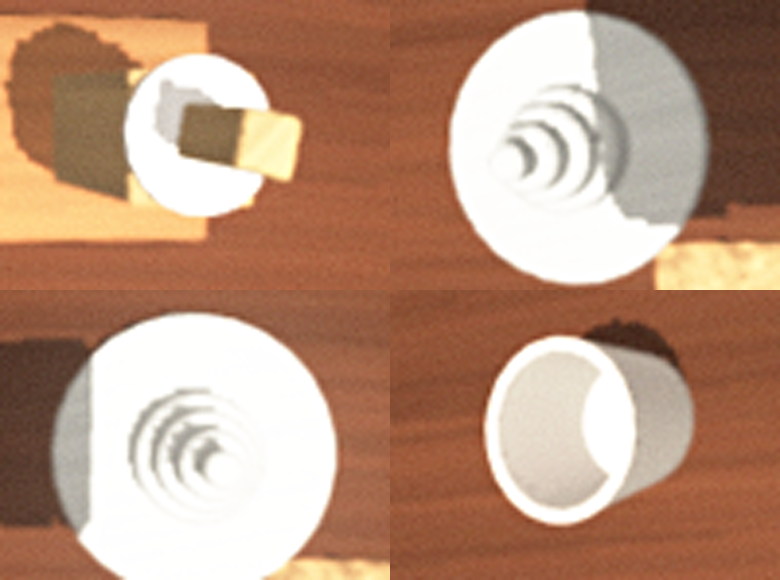

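The crops show the grip's top face (corners near w1 pixel (382,108)…(397,128)), the disc centre at (371,115) and the arbor centred. The pot's rim centre is near w2 pixel (74,121).

```bash
python3 - <<'E'
from m import *
F={n:load(n) for n in ("w1","w2")}; f=F["w1"]
k=np.array([3.9,290/75])
cor=[(245,110),(302,118),(291,183),(236,168)]
P=[plane(f,np.array(c)/k+[320,80],.16,1) for c in cor]
print("grip corners",np.round(P,4).tolist(),"mean",np.mean(P,0))
for i in range(4):
    e=P[(i+1)%4]-P[i]; print(round(np.degrees(np.arctan2(e[1],e[0])),1),round(np.linalg.norm(e)*1000,1))
print("disc@.11",plane(f,(371.3,114.9),.11,1))
T,S=load("top0"),load("scene0"); q=512/800
g=lambda *r:[np.round(v,4) for v in tri(r)]
print("griptop tri",g(ray(f,(388.7,117.7),1),ray(S,np.array([538,430])*q)),g(ray(f,(388.7,117.7),1),ray(T,np.array([230,271])*q),ray(S,np.array([538,430])*q)))
print("disc tri",g(ray(f,(371.3,114.9),1),ray(S,np.array([531.5,467])*q)))
print("pot tri",g(ray(F["w2"],(73.8,121),1),ray(S,np.array([311,246])*q)),"plane",plane(F["w2"],(73.8,121),.065,1))
# stand base edges
for a,b in (((0,17),(207,22)),((0,238),(207,241)),((207,22),(207,241))):
    A,B=[plane(f,np.array(c)/k+[320,80],.008,1) for c in (a,b)]; print("base edge",np.round(A,3),np.round(B,3))
E
```

```text
grip corners [[0.5981, 0.3318, 0.16], [0.599, 0.3493, 0.16], [0.617, 0.3469, 0.16], [0.6139, 0.3299, 0.16]] mean [0.60701661 0.33946264 0.16      ]
87.2 17.5
-7.6 18.2
-100.3 17.3
173.0 16.0
disc@.11 [0.60652371 0.33902653 0.11      ]
griptop tri [array([0.6073, 0.3396, 0.1592]), array([0.0001, 0.0001])] [array([0.6061, 0.3338, 0.1554]), array([0.007 , 0.0094, 0.0035])]
disc tri [array([0.607 , 0.3397, 0.1076]), array([0.0005, 0.0005])]
pot tri [array([ 0.6025, -0.3042,  0.0655]), array([0.0003, 0.0003])] plane [ 0.60276984 -0.30471793  0.065     ]
base edge [0.566 0.296 0.008] [0.562 0.382 0.008]
base edge [0.653 0.298 0.008] [0.651 0.386 0.008]
base edge [0.562 0.382 0.008] [0.651 0.386 0.008]
```

```bash
python3 go.py .69 .33 .3 180
```

```text
t 2.2 p [ 0.6755 -0.0345  0.3015] yaw 180.0 F [ 0.3  0.4 -0.6] gap 0.0952 | shift [-1.45 36.45  0.17] turn [ 0.03 -0.02 -0.  ]
```

```bash
python3 -m pendant '[1,4,0,0,0,2,6,2,8,0,0,0,4,6,3,12,0,0,0,6,6,4,16,0,0,0,7,6,5,20,0,0,0,7,6,6,24,0,0,0,7,6,6.8,28,0,0,0,7,6,6.8,32,0,0,0,7,6]'>/dev/null;  python3 go.py .607 .339 .2 173
```

```text
t 2.9 p [0.6048 0.2891 0.3023] yaw 173.2 F [ 1.2 -0.6 -0.9] gap 0.0602 | shift [ 0.37  4.97 10.23] turn [ 0.03 -0.    0.2 ]
```

```bash
python3 -m pendant '[0.2,2,2,0,0,0,6,0.4,5,4,0,0,0,6,0.4,5,7,0,0,0,6,0.4,5,10,0,0,0,6,0.4,5,10,0,0,0,6,0.4,5,10,0,0,0,6]'>/dev/null;  python3 go.py .607 .339 .134 173
python3 -c "
from h import *
snap('wrist','w3')
s=snap('scene','s3')['pixels']
w=load('w3')['pixels']
cv2.imwrite('pics/v3.png',np.hstack([w,s[180:,220:][:,:280].copy().repeat(1,0) if 0 else cv2.resize(s[200:384,240:440],(288,384))])[:, :800])"
```

```text
t 3.4 p [0.6084 0.3365 0.201 ] yaw 173.2 F [ 0.  -0.4  0.3] gap 0.0602 | shift [0.15 0.24 6.7 ] turn [-0.07 -0.14  0.15]
```

View pics/v3.png

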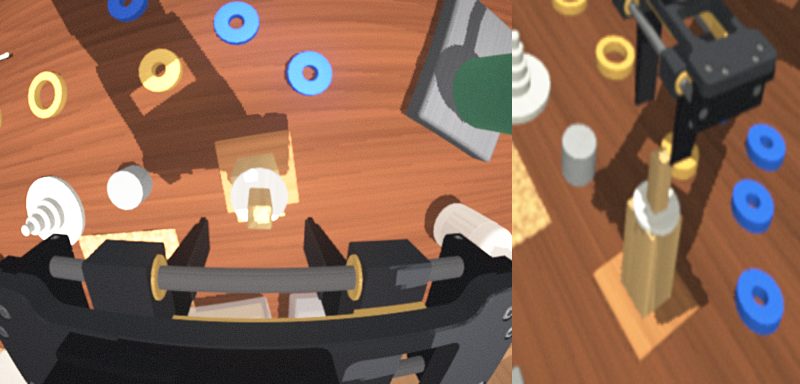

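The grip at (260,216) sits square between the fingertips at (205,222) and (310,222), so I'll descend and grasp.

```bash
python3 -m pendant '[0.1,0.25,2,0,0,0,6,0.1,0.25,4,0,0,0,6,0.1,0.25,6,0,0,0,6,0.1,0.25,6.7,0,0,0,6,0.1,0.25,6.7,0,0,0,6,0.1,0.25,6.7,0,0,0,1,0.1,0.25,6.7,0,0,0,1,0.1,0.25,6.7,0,0,0,1]' 30;python3 -m pendant '[0,0,0,0,0,0,1,0,0,0,0,0,0,1,0,0,0,0,0,0,1,0,0,0,0,0,0,1,0,0,0,0,0,0,1,0,0,0,0,0,0,1]' 30;   python3 go.py .607 .339 .24 173
```

```text
clock: 4.18
position: [0.6097, 0.3378, 0.1364]
orientation: [[-0.993, 0.121, 0.002], [0.121, 0.993, 0.001], [-0.002, 0.001, -1.0]]
contact_force: [0.4, -0.4, -0.0]
finger_gap: 0.0447
grip_force: 0.0
clock: 4.68
position: [0.6091, 0.3376, 0.1348]
orientation: [[-0.993, 0.121, 0.0], [0.121, 0.993, 0.0], [-0.0, 0.0, -1.0]]
contact_force: [-0.9, 1.4, 2.0]
finger_gap: 0.0179
grip_force: 29.9
t 4.7 p [0.6091 0.3376 0.1348] yaw 173.0 F [-0.9  1.4  2. ] gap 0.0179 | shift [  0.22   0.12 -10.52] turn [0.01 0.01 0.04]
```

```bash
python3 -m pendant '[0,0,-1,0,0,0,1,0,0,-4,0,0,0,1,0,0,-8,0,0,0,1,0,0,-11,0,0,0,1,0,0,-11.5,0,0,0,1,0,0,-11.5,0,0,0,1]' 30; python3 -m pendant '[-0.2,-2,0,0,0,0,1,-0.6,-5.5,0,0,0,0,1,-1.1,-9.5,0,0,0,0,1,-1.6,-13.5,0,0,0,0,1,-2,-17.5,0,0,0,0,1,-2.5,-21.5,0,0,0,0,1,-3,-25.5,0,0,0,0,1,-3.4,-29.5,0,0,0,0,1]' >/dev/null
python3 -m pendant '[-0.4,-4,0,0,0,0,1,-0.9,-8,0,0,0,0,1,-1.4,-12,0,0,0,0,1,-1.9,-16,0,0,0,0,1,-2.4,-20,0,0,0,0,1,-2.8,-24,0,0,0,0,1,-3.2,-28,0,0,0,0,1,-3.6,-32,0,0,0,0,1]' >/dev/null;  python3 go.py .6045 -.3045 .24 173
```

```text
clock: 5.18
position: [0.6096, 0.3378, 0.2526]
orientation: [[-0.993, 0.121, 0.004], [0.121, 0.993, 0.002], [-0.004, 0.002, -1.0]]
contact_force: [0.0, -0.5, -1.2]
finger_gap: 0.018
grip_force: 29.9
t 6.5 p [ 0.6031 -0.2831  0.2479] yaw 173.0 F [ 0.5 -0.2 -0.4] gap 0.018 | shift [-0.41 -2.1   0.79] turn [ 0.07 -0.14  0.03]
```

```bash
python3 -m pendant '[-0.2,-1,0,0,0,0,1,-0.3,-2,0.5,0,0,0,1,-0.3,-2,0.7,0,0,0,1,-0.3,-2,0.7,0,0,0,1,-0.3,-2,0.7,0,0,0,1]' >/dev/null;  python3 go.py .6045 -.3045 .16 173
python3 -c "
from h import *
s=snap('scene','s4')['pixels'][80:230,120:300]
w=snap('wrist','w4')['pixels']
cv2.imwrite('pics/v4.png',np.hstack([cv2.resize(w[120:320,130:370],(400,333)),cv2.resize(s,(400,333))]))"
```

```text
t 6.9 p [ 0.6046 -0.3001  0.242 ] yaw 173.1 F [-0.5  0.1 -0.7] gap 0.0181 | shift [-0.06 -0.45  8.2 ] turn [ 0.05 -0.06  0.11]
```

View pics/v4.png

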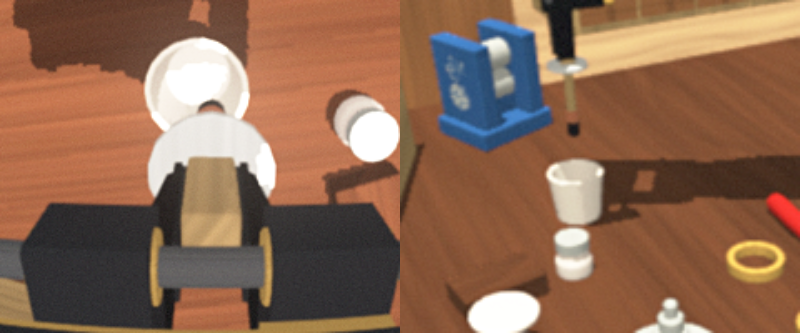

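The brush tip appears at scene pixel (198,139), above the pot rim centre at about (199,160).

```bash
python3 -c "
from m import *
f=load('s4'); print(proj(f,(.6026,-.3001,.121)),proj(f,(.6027,-.3045,.065)))
w=load('w4')
for b in blobs(w,(0,0,120),(179,70,255),400):
    m=b[2].reshape(-1,2).mean(0)
    if 200<m[0]<300 and m[1]<230: print(b[0],b[1],m,circ(w,b[2],.065))
"
```

```text
[197.63640402 140.45412657] [198.83096317 157.52497952]
False 4511.5 [252.79872204 195.67412141] [ 631.59069824 -306.62908936   85.49674225  136.30279541]
```

```bash
python3 -m pendant '[0,-0.4,1,0,0,0,1,0,-0.4,3,0,0,0,1,0,-0.4,5,0,0,0,1,0,-0.4,7,0,0,0,1,0,-0.4,8.4,0,0,0,1,0,-0.4,8.5,0,0,0,1,0,-0.4,8.5,0,0,0,1,0,-0.4,8.5,0,0,0,1]'
python3 -m pendant '[0,0,0,0,0,0,1,0,0,0,0,0,0,1,0,0,0,0,0,0,1]'
python3 -m pendant '[0,0,-1,0,0,0,1,0,0,-4,0,0,0,1,0,0,-7,0,0,0,1,0,0,-9,0,0,0,1,0,0,-9,0,0,0,1,0,0,-9,0,0,0,1]'; python3 go.py .630 -.0125 .248 173
```

```text
clock: 7.7
position: [0.6044, -0.3056, 0.1584]
orientation: [[-0.993, 0.121, 0.001], [0.121, 0.993, -0.001], [-0.001, -0.0, -1.0]]
contact_force: [-0.3, -0.0, -0.8]
finger_gap: 0.0179
grip_force: 29.9
clock: 7.95
position: [0.6042, -0.3056, 0.1584]
orientation: [[-0.993, 0.121, 0.001], [0.121, 0.993, -0.001], [-0.001, -0.0, -1.0]]
contact_force: [-0.1, -0.2, -0.5]
finger_gap: 0.0174
grip_force: 29.9
clock: 8.45
position: [0.6042, -0.3057, 0.2493]
orientation: [[-0.993, 0.121, 0.002], [0.121, 0.993, -0.001], [-0.003, -0.001, -1.0]]
contact_force: [-1.0, -0.3, -2.4]
finger_gap: 0.0178
grip_force: 29.9
t 8.4 p [ 0.6042 -0.3057  0.2493] yaw 173.0 F [-1.  -0.3 -2.4] gap 0.0178 | shift [ 1.   29.41  0.1 ] turn [-0.06  0.14  0.03]
```

```bash
python3 -m pendant '[0.1,4,0,0,0,0,1,0.3,8,0,0,0,0,1,0.4,12,0,0,0,0,1,0.6,16,0,0,0,0,1,0.7,20,0,0,0,0,1,0.8,24,0,0,0,0,1,1,28,0,0,0,0,1,1,29.4,0,0,0,0,1]' >/dev/null
python3 -m pendant '[0,0,1,0,0,0,1,0,0,4,0,0,0,1,0,0,7,0,0,0,1,0,0,9,0,0,0,1,0,0,9.5,0,0,0,1,0,0,9.5,0,0,0,1,0,0,9.5,0,0,0,1]';python3 go.py .630 -.0114 .131 173
python3 -c "
from h import *
f=snap('scene','s5');s=f['pixels']; print(proj(f,(.628,-.0114,.01)), proj(f,(.628,.0306,.078)))
cv2.imwrite('pics/v5.png',cv2.resize(s[170:290,180:300],(600,600),interpolation=cv2.INTER_CUBIC))"
```

```text
clock: 9.7
position: [0.63, -0.0133, 0.1529]
orientation: [[-0.993, 0.122, 0.0], [0.122, 0.993, -0.0], [-0.0, 0.0, -1.0]]
contact_force: [0.4, -0.8, -0.7]
finger_gap: 0.0178
grip_force: 29.9
t 9.7 p [ 0.63   -0.0133  0.1529] yaw 173.0 F [ 0.4 -0.8 -0.7] gap 0.0178 | shift [0.02 0.19 2.19] turn [ 0.  0. -0.]
[234.80566472 229.77618834] [241.82008713 215.90051883]
```

View pics/v5.png

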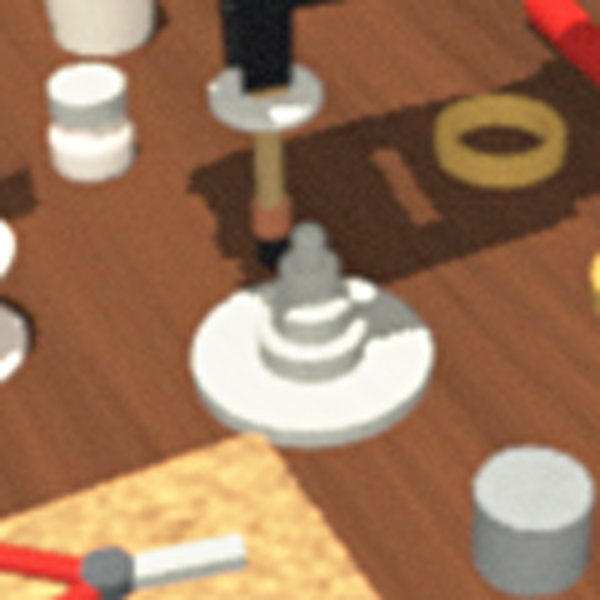

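The bristles hang over the far side of the foot's rim, clear of the steps. The tip is at crop (272,262) and the rim point at (274,299).

```bash
python3 -m pendant '[0,0.1,1,0,0,0,1,0,0.1,1.6,0,0,0,1,0,0.1,1.9,0,0,0,1,0,0.1,2.1,0,0,0,1,0,0.1,2.15,0,0,0,1,0,0.1,2.15,0,0,0,1,0,0.1,2.15,0,0,0,1]'
```

```text
clock: 10.33
position: [0.63, -0.0115, 0.1313]
orientation: [[-0.993, 0.121, 0.0], [0.121, 0.993, 0.0], [-0.0, 0.0, -1.0]]
contact_force: [1.2, 0.3, -0.3]
finger_gap: 0.0176
grip_force: 29.9
```

```bash
python3 -m pendant '[0,0,0.05,0,0,0,1,0,0,0.05,0,0,0,1,0,0,0.1,0,0,0,1,0,0,0.1,0,0,0,1]';python3 -m pendant '[0,0,0.05,0,0,0,1,0,0,0.05,0,0,0,1,0,0,0.1,0,0,0,1,0,0,0.1,0,0,0,1]'
```

```text
clock: 10.67
position: [0.6301, -0.0115, 0.1308]
orientation: [[-0.993, 0.121, 0.001], [0.121, 0.993, 0.0], [-0.001, 0.0, -1.0]]
contact_force: [-1.0, 0.9, 4.8]
finger_gap: 0.0179
grip_force: 29.9
clock: 11.0
position: [0.6302, -0.0116, 0.1307]
orientation: [[-0.993, 0.121, 0.002], [0.121, 0.993, -0.0], [-0.002, 0.0, -1.0]]
contact_force: [-2.4, 1.0, 13.4]
finger_gap: 0.0179
grip_force: 30.0
```

```bash
python3 -m pendant '[0,0,-1,0,0,0,1,0,0,-4,0,0,0,1,0,0,-7,0,0,0,1,0,0,-10,0,0,0,1,-0.1,-2,-11,0,0,0,1,-0.2,-6,-11,0,0,0,1,-0.3,-10,-11,0,0,0,1,-0.5,-14,-11,0,0,0,1]' >/dev/null
python3 -m pendant '[-0.1,-4,0,0,0,0,1,-0.2,-8,0,0,0,0,1,-0.3,-11.5,0,0,0,0,1,-0.4,-14,0,0,0,0,1,-0.5,-15.3,0,0,0,0,1,-0.5,-15.3,0,0,0,0,1,-0.5,-15.3,0,0,0,0,1]' >/dev/null;  python3 go.py .6045 -.3045 .158 173
```

```text
t 12.2 p [ 0.6042 -0.3033  0.239 ] yaw 173.0 F [-0.1  0.2 -0.9] gap 0.0179 | shift [-0.04 -0.13  8.1 ] turn [ 0.04 -0.02 -0.01]
```

```bash
python3 -m pendant '[0,-0.1,1,0,0,0,1,0,-0.1,3,0,0,0,1,0,-0.1,5,0,0,0,1,0,-0.1,7,0,0,0,1,0,-0.1,8.1,0,0,0,1,0,-0.1,8.2,0,0,0,1,0,-0.1,8.2,0,0,0,1,0,-0.1,8.2,0,0,0,1]'
python3 -m pendant '[0,0,0,0,0,0,1,0,0,0,0,0,0,1,0,0,-1,0,0,0,1,0,0,-4,0,0,0,1,0,0,-7,0,0,0,1,0,0,-9,0,0,0,1,0,0,-9,0,0,0,1,0,0,-9,0,0,0,1]' >/dev/null
python3 -m pendant '[0.2,4,0,0,0,0,1,0.4,8,0,0,0,0,1,0.6,12,0,0,0,0,1,0.7,16,0,0,0,0,1,0.9,20,0,0,0,0,1,1.1,24,0,0,0,0,1,1.3,28,0,0,0,0,1,1.5,32,0,0,0,0,1]' >/dev/null;python3 go.py .630 .0306 .215 173
```

```text
clock: 12.92
position: [0.6047, -0.3043, 0.1581]
orientation: [[-0.993, 0.121, 0.001], [0.121, 0.993, -0.001], [-0.001, -0.0, -1.0]]
contact_force: [1.1, -0.5, -0.7]
finger_gap: 0.0178
grip_force: 30.0
t 14.2 p [0.6274 0.0168 0.2461] yaw 173.0 F [ 0.3 -0.1 -0.5] gap 0.0177 | shift [-0.1   1.4   3.11] turn [ 0.   -0.11  0.02]
```

```bash
python3 -m pendant '[-0.1,1.4,1,0,0,0,1,-0.1,1.4,2,0,0,0,1,-0.1,1.4,3.1,0,0,0,1,-0.1,1.4,3.1,0,0,0,1,-0.1,1.4,3.1,0,0,0,1]' >/dev/null;python3 go.py .630 .0306 .199 173
python3 -c "
from h import *
f=snap('scene','s6');s=f['pixels']; print(proj(f,(.628,.0306,.094)), proj(f,(.628,.0306,.078)))
t=snap('top','t6')['pixels']
cv2.imwrite('pics/v6.png',cv2.resize(s[160:280,180:300],(600,600),interpolation=cv2.INTER_CUBIC))"
```

```text
t 14.7 p [0.6304 0.0272 0.2149] yaw 172.9 F [-0.1  0.4  0.3] gap 0.0176 | shift [0.08 0.34 1.59] turn [-0.01 -0.13 -0.06]
[241.62092378 209.98071119] [241.82008713 215.90051883]
```

View pics/v6.png

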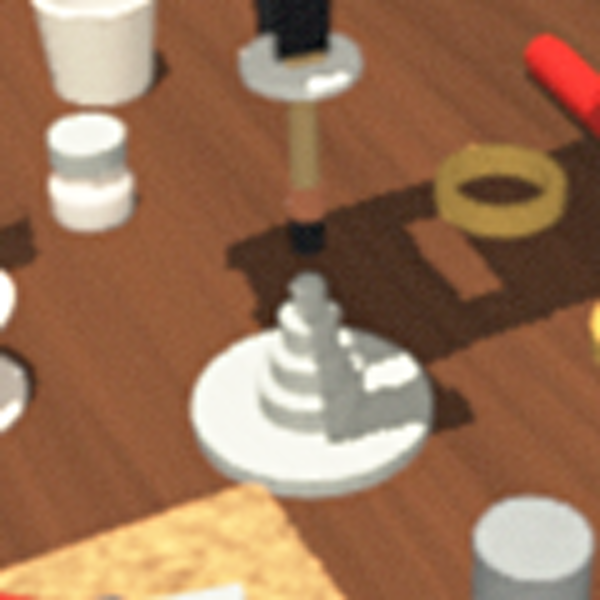

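The bristles (307,248) are right above the arbor's top (309,280). A 3 mm y correction will centre them.

```bash
python3 -m pendant '[0,0.3,0,0,0,0,1,0,0.3,0.6,0,0,0,1,0,0.3,1.2,0,0,0,1,0,0.3,1.5,0,0,0,1,0,0.3,1.6,0,0,0,1,0,0.3,1.65,0,0,0,1,0,0.3,1.65,0,0,0,1]';python3 -m pendant '[0,0,0.05,0,0,0,1,0,0,0.05,0,0,0,1,0,0,0.1,0,0,0,1,0,0,0.1,0,0,0,1]'
```

```text
clock: 15.35
position: [0.6312, 0.0316, 0.1995]
orientation: [[-0.993, 0.121, -0.0], [0.121, 0.993, 0.0], [0.0, 0.0, -1.0]]
contact_force: [0.1, 0.9, -0.5]
finger_gap: 0.0178
grip_force: 30.0
clock: 15.68
position: [0.6312, 0.0316, 0.1988]
orientation: [[-0.993, 0.121, 0.0], [0.121, 0.993, 0.0], [-0.0, 0.0, -1.0]]
contact_force: [0.4, -0.1, -0.8]
finger_gap: 0.018
grip_force: 30.0
```

```bash
python3 -m pendant '[0,0,0.05,0,0,0,1,0,0,0.05,0,0,0,1,0,0,0.1,0,0,0,1,0,0,0.1,0,0,0,1]';python3 -m pendant '[0,0,0.05,0,0,0,1,0,0,0.05,0,0,0,1,0,0,0.05,0,0,0,1,0,0,0.05,0,0,0,1]'
```

```text
clock: 16.02
position: [0.6313, 0.0316, 0.1987]
orientation: [[-0.993, 0.121, 0.001], [0.121, 0.993, -0.0], [-0.001, 0.0, -1.0]]
contact_force: [-2.5, -0.2, 9.6]
finger_gap: 0.0175
grip_force: 30.0
clock: 16.35
position: [0.6313, 0.0316, 0.1986]
orientation: [[-0.993, 0.121, 0.002], [0.121, 0.993, -0.0], [-0.002, 0.0, -1.0]]
contact_force: [-3.0, -0.1, 12.0]
finger_gap: 0.0177
grip_force: 30.0
```

```bash
python3 -m pendant '[0,0,-1,0,0,0,1,0,0,-4,0,0,0,1,0.4,2,-5.5,0,0,0,1,1.2,6,-5.5,0,0,0,1,2,10,-5.5,0,0,0,1,2.7,14,-5.5,0,0,0,1,3.5,18,-5.5,0,0,0,1,4.3,22,-5.5,0,0,0,1]' >/dev/null
python3 -m pendant '[0.8,4,0,0,0,0,1,1.4,7,0,0,0,0,1,1.6,8.1,0,0,0,0,1,1.6,8.1,0,0,0,0,1,1.6,8.1,0,0,0,0,1,1.6,8.1,0,0,0,0,1]' >/dev/null;  python3 go.py .6093 .3377 .1348 173
python3 -c "
from h import *
f=snap('scene','s7');s=f['pixels']
cv2.imwrite('pics/v7.png',cv2.resize(s[200:380,250:430],(600,600),interpolation=cv2.INTER_CUBIC))"
```

```text
t 17.5 p [0.6093 0.3363 0.2522] yaw 173.0 F [ 0.1  0.1 -1.4] gap 0.0184 | shift [ 0.02  0.15 11.74] turn [-0.02 -0.   -0.01]
```

View pics/v7.png

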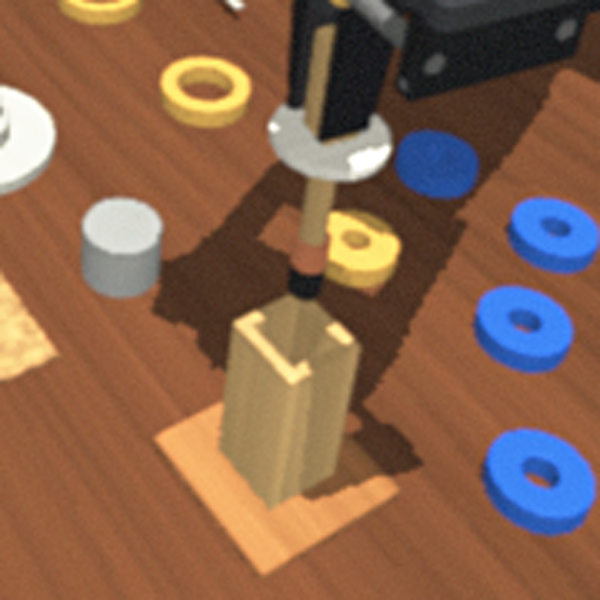

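The brush's line points at the middle of the tube opening (about (297,340)), so I'll lower it to the seat.

```bash
python3 -m pendant '[0,0.15,2,0,0,0,1,0,0.15,4,0,0,0,1,0,0.15,6,0,0,0,1,0,0.15,8,0,0,0,1,0,0.15,10,0,0,0,1,0,0.15,11,0,0,0,1,0,0.15,11.5,0,0,0,1,0,0.15,11.7,0,0,0,1]'
python3 -m pendant '[0,0,0,0,0,0,1,0,0,0,0,0,0,1,0,0,0,0,0,0,1]'
```

```text
clock: 18.23
position: [0.6096, 0.3383, 0.1349]
orientation: [[-0.993, 0.122, -0.0], [0.122, 0.993, -0.0], [0.0, -0.0, -1.0]]
contact_force: [0.1, -0.5, -0.3]
finger_gap: 0.0179
grip_force: 30.0
clock: 18.48
position: [0.6097, 0.3391, 0.1363]
orientation: [[-0.993, 0.121, 0.002], [0.121, 0.993, 0.001], [-0.001, 0.001, -1.0]]
contact_force: [-0.8, 0.8, -0.7]
finger_gap: 0.0178
grip_force: 30.0
```

```bash
python3 -m pendant '[0,0,0.05,0,0,0,1,0,0,0.1,0,0,0,1,0,0,0.15,0,0,0,1,0,0,0.15,0,0,0,1]'
```

```text
clock: 18.82
position: [0.6094, 0.3392, 0.1348]
orientation: [[-0.993, 0.121, 0.001], [0.121, 0.993, 0.0], [-0.001, 0.001, -1.0]]
contact_force: [-2.9, -1.7, 5.9]
finger_gap: 0.0176
grip_force: 30.0
```

```bash
python3 -m pendant '[0,0,0,0,0,0,5,0,0,0,0,0,0,5,0,0,0,0,0,0,5,0,0,0,0,0,0,5,0,0,0,0,0,0,5,0,0,-2,0,0,0,5,0,0,-5,0,0,0,5,0,0,-9,0,0,0,5]'
python3 -m pendant '[0,-1,-1,0,0,0,9,0,-5,-1,0,0,-2,9,0,-9,-1,0,0,-4,9,0,-13,-1,0,0,-7,9,1,-17,-1,0,0,-7,9,2,-21,-1,0,0,-7,9,2,-25,-1,0,0,-7,9,2,-29,-1,0,0,-7,9]' >/dev/null;  python3 go.py .54 -.08 .22 180
```

```text
clock: 19.48
position: [0.6084, 0.3386, 0.2221]
orientation: [[-0.993, 0.121, -0.005], [0.121, 0.993, -0.002], [0.004, -0.002, -1.0]]
contact_force: [-0.1, -0.2, -0.5]
finger_gap: 0.0497
grip_force: 0.0
t 20.1 p [0.5532 0.052  0.2338] yaw -179.9 F [0.6 0.  0.1] gap 0.0896 | shift [  1.34 -13.19   1.38] turn [0.   0.03 0.06]
```

```bash
python3 -m pendant '[0.5,-4,0.5,0,0,0,9,1,-8,1,0,0,0,9,1.3,-11,1.4,0,0,0,9,1.3,-13.1,1.4,0,0,0,9,1.3,-13.1,1.4,0,0,0,9,1.3,-13.1,1.4,0,0,0,9]' >/dev/null;  python3 go.py .54 -.08 .22 180
cat > rings.py <<'E'
import sys
from m import *
f=snap("wrist",sys.argv[1]) 
for hole,a,c in blobs(f,(18,90,60),(36,255,255),60):
    if not hole or a>3000: continue
    q=circ(f,c,.016); 
    if .38<q[0]/1000<.56 and q[3]/q[2]<1.3: print("hole@16",round(a),np.round(q,1),"hole@0",np.round(circ(f,c,0.),1))
E
python3 rings.py w8
```

```text
t 20.6 p [ 0.5412 -0.0783  0.2195] yaw 179.9 F [-0.6  0.5  0.1] gap 0.0903 | shift [ 0.12 -0.17 -0.05] turn [ 0.01  0.   -0.09]
hole@16 636 [469.1 238.8  49.8  50.8] hole@0 [469.4 253.   52.1  53.1]
hole@16 698 [459.4  63.5  37.2  41.4] hole@0 [459.2  69.9  38.9  43.3]
hole@16 1772 [459.5  65.6  62.5  62.6] hole@0 [459.3  72.   65.3  65.5]
hole@16 1597 [458.9 -82.   53.4  54.1] hole@0 [458.7 -82.2  55.8  56.5]
```

```bash
python3 -m pendant '[4,-0.2,3,0,0,0,9,8.2,-0.4,6,0,0,0,9,8.2,-0.4,10,0,0,0,9,8.2,-0.4,13,0,0,0,9,8.2,-0.4,16,0,0,0,9,8.2,-0.4,18,0,0,0,9,8.2,-0.4,18,0,0,0,9,8.2,-0.4,18,0,0,0,9]';  python3 go.py .459 -.082 .021 180; python3 -c "
from h import *
w=snap('wrist','w9')['pixels']; s=snap('scene','s9')['pixels']
cv2.imwrite('pics/v9.png',np.hstack([w,cv2.resize(s[130:290,180:300],(288,384))]))"
```

```text
clock: 21.37
position: [0.4592, -0.0804, 0.0394]
orientation: [[-1.0, -0.002, -0.002], [-0.002, 1.0, 0.001], [0.002, 0.001, -1.0]]
contact_force: [-0.2, -0.5, -0.2]
finger_gap: 0.0899
grip_force: 0.0
t 21.4 p [ 0.4592 -0.0804  0.0394] yaw -179.9 F [-0.2 -0.5 -0.2] gap 0.0899 | shift [ 0.02 -0.16  1.84] turn [ 0.04 -0.1   0.11]
```

View pics/v9.png

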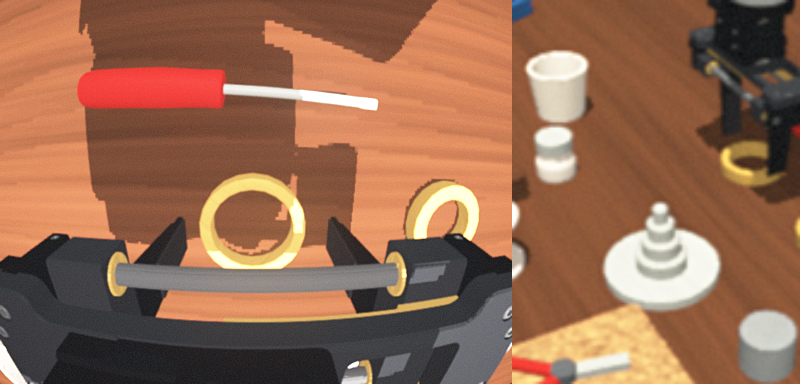

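Collar a lies centred between the fingers (ring centre (253,223), fingertips at (182,225) and (332,225)).

```bash
python3 -c "
from m import *
f=load('w9')
for h,a,c in blobs(f,(18,90,60),(36,255,255),60):
    if 1000<a<12000: print(h,a,np.round(circ(f,c,.016),1),np.round(circ(f,c,0),1))
"
python3 -m pendant '[0,-0.15,1,0,0,0,9,0,-0.15,1.8,0,0,0,9,0,-0.15,1.85,0,0,0,9,0,-0.15,1.85,0,0,0,6,0,-0.15,1.85,0,0,0,6,0,-0.15,1.85,0,0,0,6,0,-0.15,1.85,0,0,0,6,0,-0.15,1.85,0,0,0,6]' 20;python3 -m pendant '[0,0,0,0,0,0,6,0,0,0,0,0,0,6,0,0,0,0,0,0,6,0,0,0,0,0,0,6]'
```

```text
False 7413.5 [454.2 -82.9  63.8  69.6] [460.9 -83.1  69.6  75.9]
True 4146.5 [454.4 -82.5  46.8  50.5] [461.  -82.7  51.   55.1]
clock: 22.13
position: [0.4594, -0.083, 0.0213]
orientation: [[-1.0, -0.001, 0.0], [-0.001, 1.0, -0.0], [-0.0, -0.0, -1.0]]
contact_force: [0.6, -1.1, 1.4]
finger_gap: 0.0698
grip_force: 20.0
clock: 22.47
position: [0.4594, -0.083, 0.0213]
orientation: [[-1.0, -0.001, 0.0], [-0.001, 1.0, -0.0], [-0.0, -0.0, -1.0]]
contact_force: [-1.2, -0.4, 4.4]
finger_gap: 0.0699
grip_force: 20.0
```

```bash
python3 -m pendant '[0,0,-2,0,0,0,6,0,0,-6,0,0,0,6,0,0,-10,0,0,0,6,0,0,-14,0,0,0,6,-3,1,-17,0,0,0,6,-6,3,-19,0,0,0,6,-10,5,-20,0,0,0,6,-14,7,-20,0,0,0,6]' >/dev/null
python3 -m pendant '[-3.5,1.5,0,0,0,0,6,-7,3,0,0,0,0,6,-10,4,0,0,0,0,6,-11,4.3,0,0,0,0,6,-11,4.3,0,0,0,0,6,-11,4.3,0,0,0,0,6]' >/dev/null; python3 go.py .709 .03 .22 180
cat > arb.py <<'E'
import sys
from m import *
f=snap("wrist",sys.argv[1])
for b in blobs(f,(0,0,60),(179,70,255),2500):
    q=circ(f,b[2],.01); print(b[0],round(b[1]),np.round(q,1))
E
python3 arb.py w10; python3 -c "
from h import *
w=load('w10')['pixels']
cv2.imwrite('pics/v10.png',w)"
```

```text
t 23.6 p [0.7012 0.0266 0.2197] yaw -179.9 F [-0.6 -0.5 -1.2] gap 0.0701 | shift [-0.78  0.34 -0.03] turn [ 0.01 -0.12  0.06]
False 4142 [1108.1  543.9  217.8  384.3]
False 5204 [862.5  26.9  43.8 560.3]
False 6365 [627.8  29.9 109.8 110. ]
```

View pics/v10.png

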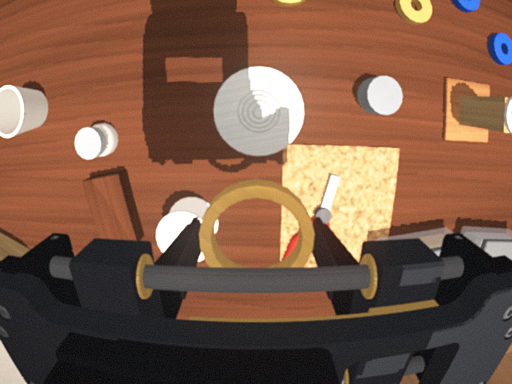

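The wrist view shows the arbor foot centred at (259,111), and the held collar at (257,230) level in the fingers.

```bash
cat > held.py <<'E'
# centre of the held ring relative to the TCP, from the near half of its hole's top edge: held.py tag px py pz holeR topdz
import sys
from m import *
from scipy.optimize import least_squares
tag=sys.argv[1]; px,py,pz,r,dz=map(float,sys.argv[2:7]); f=load(tag)
h=cv2.cvtColor(f["pixels"],cv2.COLOR_BGR2HSV); m=cv2.inRange(h,np.array((15,80,50)),np.array((36,255,255)))
u=proj(f,(px,py,pz+dz),1); pts=[]
for a in np.radians(np.arange(205,336,5)):  # image-up half: walk outward to first yellow
    for s in np.arange(3,90,.5):
        q=u+s*np.array([np.cos(a),np.sin(a)])
        if m[int(round(q[1])),int(round(q[0]))]: pts.append(plane(f,q-0*a,pz+dz,1)[:2]); break
P=np.array(pts); g=least_squares(lambda v:np.hypot(*(P-v[:2]).T)-v[2],[px,py,r],loss="soft_l1",f_scale=.001)
g2=least_squares(lambda v:np.hypot(*(P-v[:2]).T)-r,[px,py],loss="soft_l1",f_scale=.001)
print(len(P),"free",np.round(g.x,4),"fixed r",np.round(g2.x,4),"off mm",np.round((g2.x-[px,py])*1000,1),"res mm",round(1000*np.sqrt(np.mean(g2.fun**2)),2))
E
python3 held.py w10 .7012 .0266 .2197 .027 -.0053
```

```text
27 free [0.6914 0.0238 0.019 ] fixed r [0.7005 0.0257] off mm [-0.7 -0.9] res mm 3.5
```

```bash
sed -i 's/np.arange(205,336,5)/np.arange(*eval(sys.argv[7]))/' held.py; for r in "(200,271,5)" "(245,281,3)"; do python3 held.py w10 .7012 .0266 .2197 .027 -.0053 "$r"; done; python3 -c "
from h import *
w=load('w10')['pixels'];print(w[180:206,257].tolist())"
```

```text
15 free [0.6998 0.0275 0.0271] fixed r [0.6997 0.0275] off mm [-1.5  0.9] res mm 0.29
12 free [0.6961 0.0268 0.0233] fixed r [0.6998 0.0275] off mm [-1.4  0.9] res mm 0.21
[[67, 122, 161], [73, 128, 172], [70, 130, 170], [66, 123, 167], [72, 131, 173], [74, 144, 190], [92, 170, 214], [90, 167, 215], [92, 165, 212], [88, 162, 208], [80, 155, 201], [85, 156, 202], [84, 157, 203], [85, 160, 204], [84, 155, 201], [81, 150, 197], [79, 150, 197], [78, 139, 190], [70, 113, 171], [68, 102, 166], [68, 100, 166], [61, 93, 161], [66, 100, 168], [65, 98, 165], [69, 102, 170], [58, 92, 159]]
```

```bash
python3 -m pendant '[3,0.1,1,0,0,0,6,6,0.2,3,0,0,0,6,7.2,0.3,6,0,0,0,6,7.2,0.3,9,0,0,0,6,7.2,0.3,9.5,0,0,0,6,7.2,0.3,9.5,0,0,0,6,7.2,0.3,9.5,0,0,0,6,7.2,0.3,9.5,0,0,0,6]'; python3 go.py .6292 .0295 .054 180
```

```text
clock: 24.35
position: [0.6306, 0.0292, 0.1278]
orientation: [[-1.0, -0.0, 0.003], [-0.0, 1.0, -0.0], [-0.003, -0.0, -1.0]]
contact_force: [-0.2, 0.8, -0.8]
finger_gap: 0.0698
grip_force: 20.0
t 24.4 p [0.6306 0.0292 0.1278] yaw -180.0 F [-0.2  0.8 -0.8] gap 0.0698 | shift [0.16 0.03 7.38] turn [-0.01  0.15  0.02]
```

```bash
python3 -m pendant '[0.1,0,2,0,0,0,6,0.1,0,4,0,0,0,6,0.1,0,6,0,0,0,6,0.1,0,7.2,0,0,0,6,0.1,0,7.2,0,0,0,6,0.1,0,7.2,0,0,0,6,0.1,0,7.2,0,0,0,6]'; python3 go.py .6292 .0295 .0313 180
```

```text
clock: 24.93
position: [0.6295, 0.0294, 0.0553]
orientation: [[-1.0, -0.001, 0.002], [-0.001, 1.0, -0.0], [-0.002, -0.0, -1.0]]
contact_force: [-0.1, 0.4, -1.5]
finger_gap: 0.0697
grip_force: 20.0
t 24.9 p [0.6295 0.0294 0.0553] yaw -180.0 F [-0.1  0.4 -1.5] gap 0.0697 | shift [0.04 0.01 2.4 ] turn [-0.    0.11  0.04]
```

```bash
python3 -m pendant '[0,0,0.5,0,0,0,6,0,0,0.8,0,0,0,6,0,0,1,0,0,0,6,0,0,1.1,0,0,0,6,0,0,1.1,0,0,0,6]'; python3 -m pendant '[0,0,0.3,0,0,0,6,0,0,0.6,0,0,0,6,0,0,0.9,0,0,0,6,0,0,1.1,0,0,0,6,0,0,1.2,0,0,0,6,0,0,1.2,0,0,0,6]'; python3 go.py .6292 .0295 .0313 180
```

```text
clock: 25.35
position: [0.6287, 0.0294, 0.0427]
orientation: [[-1.0, -0.001, -0.0], [-0.001, 1.0, 0.0], [0.0, 0.0, -1.0]]
contact_force: [0.3, -0.5, -1.8]
finger_gap: 0.07
grip_force: 20.0
clock: 25.85
position: [0.6286, 0.0294, 0.0313]
orientation: [[-1.0, -0.001, -0.0], [-0.001, 1.0, 0.0], [0.0, 0.0, -1.0]]
contact_force: [-2.9, -0.2, 4.3]
finger_gap: 0.0701
grip_force: 20.0
t 25.9 p [0.6286 0.0294 0.0313] yaw -180.0 F [-2.9 -0.2  4.3] gap 0.0701 | shift [-0.06  0.01  0.  ] turn [ 0.   -0.01  0.04]
```

```bash
python3 -m pendant '[0,0,0,0,0,0,9,0,0,0,0,0,0,9,0,0,0,0,0,0,9,0,0,0,0,0,0,9,0,0,-1,0,0,0,9,0,0,-5,0,0,0,9,0,0,-9,0,0,0,9,0,0,-13,0,0,0,9]' >/dev/null; python3 -m pendant '[2,1,-3,0,0,0,9,5,2,-6,0,0,0,9,8.5,3.5,-6,0,0,0,9,8.7,3.5,-6,0,0,0,9,8.7,3.5,-6,0,0,0,9,8.7,3.5,-6,0,0,0,9]'>/dev/null
python3 go.py .54 .065 .22 180; python3 rings.py w11; python3 -c "
from m import *
f=load('w11')
for h,a,c in blobs(f,(18,90,60),(36,255,255),60):
    q=circ(f,c,.016)
    if 400<q[0]<560: print(h,a,np.round(q,1))
f=load('w11')
s=snap('scene','s11')['pixels']
cv2.imwrite('pics/v11.png',np.hstack([f['pixels'],cv2.resize(s[130:330,180:330],(288,384))]))"
```

```text
t 27.0 p [0.5422 0.0643 0.2217] yaw -179.9 F [0.1 0.1 0.2] gap 0.0898 | shift [0.22 0.07 0.17] turn [-0.    0.09  0.05]
hole@16 108 [468.5 237.6  14.9  18.8] hole@0 [468.7 245.4  15.6  19.7]
hole@16 940 [470.3 237.5  45.6  49.3] hole@0 [470.6 245.2  47.6  51.6]
hole@16 980 [459.8  65.6  42.2  42.4] hole@0 [459.6  65.6  44.1  44.3]
False 167.0 [468.8 238.5  19.7  21.8]
True 108.5 [468.5 237.6  14.9  18.8]
False 1088.0 [469.1 237.6  49.8  53.5]
True 940.0 [470.3 237.5  45.6  49.3]
False 2056.0 [459.3  66.   60.8  61.9]
True 980.5 [459.8  65.6  42.2  42.4]
True 373.5 [445.5  76.6  25.1  46.9]
```

View pics/v11.png

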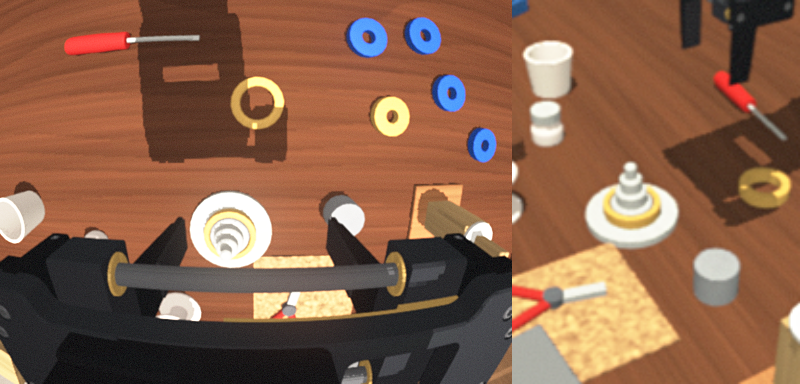

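Collar a sits flat on the foot at (230,230), collar b is at (257,102), and d is at (390,116).

```bash
python3 -m pendant '[4,0.1,3,0,0,0,9,8.3,0.15,6,0,0,0,9,8.3,0.15,10,0,0,0,9,8.3,0.15,14,0,0,0,9,8.3,0.15,17,0,0,0,9,8.3,0.15,19,0,0,0,9,8.3,0.15,19.5,0,0,0,9,8.3,0.15,19.5,0,0,0,9]'>/dev/null; python3 go.py .459 .0657 .0212 180
```

```text
t 27.8 p [0.4587 0.0655 0.0244] yaw -180.0 F [-0.9 -0.7  0.3] gap 0.0898 | shift [-0.03  0.02  0.32] turn [ 0.   -0.19  0.  ]
```

```bash
python3 -m pendant '[0,0,0.3,0,0,0,9,0,0,0.3,0,0,0,5.5,0,0,0.3,0,0,0,5.5,0,0,0.3,0,0,0,5.5,0,0,0.3,0,0,0,5.5,0,0,0.3,0,0,0,5.5,0,0,0.3,0,0,0,5.5,0,0,0.3,0,0,0,5.5]' 20;python3 -m pendant '[0,0,0,0,0,0,5.5,0,0,0,0,0,0,5.5,0,0,0,0,0,0,5.5]'
python3 -m pendant '[0,0,-2,0,0,0,5.5,0,0,-6,0,0,0,5.5,0,0,-10,0,0,0,5.5,0,0,-14,0,0,0,5.5,-3,-0.5,-17,0,0,0,5.5,-6,-1,-19,0,0,0,5.5,-10,-1.7,-20,0,0,0,5.5,-14,-2.5,-20,0,0,0,5.5]' >/dev/null
python3 -m pendant '[-3.5,-0.5,0,0,0,0,5.5,-7,-1,0,0,0,0,5.5,-10,-1.2,0,0,0,0,5.5,-11,-1.2,0,0,0,0,5.5,-11,-1.2,0,0,0,0,5.5,-11,-1.2,0,0,0,0,5.5]' >/dev/null; python3 go.py .709 .03 .22 180; python3 arb.py w12
```

```text
clock: 28.45
position: [0.459, 0.0658, 0.0235]
orientation: [[-1.0, -0.001, 0.001], [-0.001, 1.0, 0.0], [-0.001, 0.0, -1.0]]
contact_force: [-1.0, -0.1, 7.6]
finger_gap: 0.0627
grip_force: 20.0
clock: 28.7
position: [0.459, 0.0658, 0.0235]
orientation: [[-1.0, -0.001, 0.001], [-0.001, 1.0, -0.0], [-0.001, -0.0, -1.0]]
contact_force: [-1.1, -0.2, 8.3]
finger_gap: 0.0631
grip_force: 20.0
t 29.9 p [0.7081 0.029  0.2218] yaw -180.0 F [-0.2 -0.3 -2.7] gap 0.0633 | shift [-0.09  0.1   0.18] turn [ 0.01 -0.12  0.04]
False 4142 [1116.4  547.4  219.8  390.8]
False 4724 [870.9  26.3  44.4 493.2]
False 3536 [837.7 352.1 100.8 330. ]
False 2674 [784.4 -68.   81.6  96.9]
False 6290 [627.8  30.  109.6 109.9]
True 2767 [627.8  27.7  71.7  73.3]
```

```bash
python3 held.py w12 .7081 .029 .2218 .021 -.005 "(200,271,5)";python3 -c "
from h import *
s=snap('scene','s12'); w=load('w12')['pixels'][130:330,140:380]
u=proj(s,(.708,.029,.22)).astype(int);print(u)
s=s['pixels'][max(0,u[1]-70):u[1]+70,max(0,u[0]-90):u[0]+78]
cv2.imwrite('pics/v12.png',np.hstack([cv2.resize(w,(400,333),interpolation=2),cv2.resize(s,(400,333),interpolation=2)]))"
```

```text
15 free [0.7061 0.0296 0.0201] fixed r [0.7068 0.0302] off mm [-1.3  1.2] res mm 0.23
[202 167]
```

View pics/v12.png

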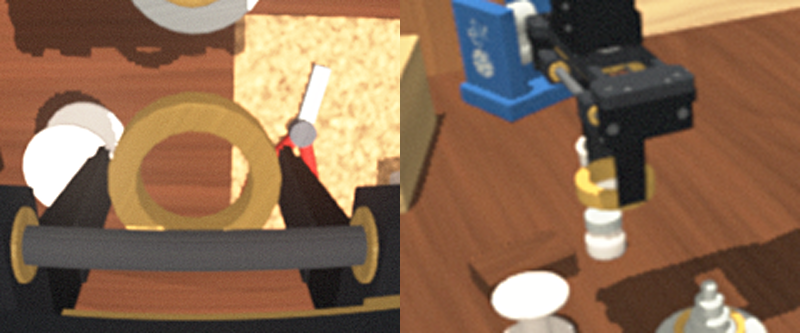

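The held collar b looks centred (offset −1.3 mm, residual 0.2 mm), so I'll thread it gently while watching the force.

```bash
python3 -m pendant '[3,0,1,0,0,0,5.5,6,0,3,0,0,0,5.5,7.9,0,6,0,0,0,5.5,7.9,0,9,0,0,0,5.5,7.9,0,9.8,0,0,0,5.5,7.9,0,9.8,0,0,0,5.5,7.9,0,9.8,0,0,0,5.5,7.9,0,9.8,0,0,0,5.5]'; python3 go.py .629 .0293 .0735 180
```

```text
clock: 30.63
position: [0.6308, 0.0289, 0.1267]
orientation: [[-1.0, -0.001, 0.003], [-0.001, 1.0, -0.0], [-0.003, -0.0, -1.0]]
contact_force: [0.7, 0.2, -2.4]
finger_gap: 0.0629
grip_force: 20.0
t 30.6 p [0.6308 0.0289 0.1267] yaw -180.0 F [ 0.7  0.2 -2.4] gap 0.0629 | shift [0.2  0.04 5.32] turn [-0.01  0.16  0.04]
```

```bash
python3 -m pendant '[0.1,0,2,0,0,0,5.5,0.1,0,4,0,0,0,5.5,0.1,0,5.2,0,0,0,5.5,0.1,0,5.2,0,0,0,5.5,0.1,0,5.2,0,0,0,5.5,0.1,0,5.2,0,0,0,5.5]'; python3 go.py .629 .0293 .0505 180
```

```text
clock: 31.13
position: [0.6295, 0.0289, 0.0742]
orientation: [[-1.0, -0.001, 0.002], [-0.001, 1.0, -0.0], [-0.002, -0.0, -1.0]]
contact_force: [-0.3, -0.0, -3.2]
finger_gap: 0.0627
grip_force: 20.0
t 31.1 p [0.6295 0.0289 0.0742] yaw -180.0 F [-0.3 -0.  -3.2] gap 0.0627 | shift [0.06 0.04 2.37] turn [-0.    0.1   0.04]
```

```bash
python3 -m pendant '[0,0,0.4,0,0,0,5.5,0,0,0.7,0,0,0,5.5,0,0,0.9,0,0,0,5.5,0,0,1.1,0,0,0,5.5,0,0,1.2,0,0,0,5.5,0,0,1.2,0,0,0,5.5]'; python3 -m pendant '[0,0,0.3,0,0,0,5.5,0,0,0.6,0,0,0,5.5,0,0,0.8,0,0,0,5.5,0,0,0.9,0,0,0,5.5,0,0,0.9,0,0,0,5.5]'; python3 go.py .629 .0293 .0505 180
```

```text
clock: 31.63
position: [0.6286, 0.0289, 0.0606]
orientation: [[-1.0, -0.001, -0.0], [-0.001, 1.0, 0.0], [0.0, 0.0, -1.0]]
contact_force: [0.0, -0.6, -3.0]
finger_gap: 0.0628
grip_force: 20.0
clock: 32.05
position: [0.6286, 0.0289, 0.0516]
orientation: [[-1.0, -0.001, -0.0], [-0.001, 1.0, 0.0], [0.0, 0.0, -1.0]]
contact_force: [-0.6, 0.2, -3.6]
finger_gap: 0.0626
grip_force: 20.0
t 32.0 p [0.6286 0.0289 0.0516] yaw -180.0 F [-0.6  0.2 -3.6] gap 0.0626 | shift [-0.04  0.04  0.11] turn [ 0.01 -0.03  0.04]
```

```bash
python3 -m pendant '[0,0,0.05,0,0,0,5.5,0,0,0.1,0,0,0,5.5,0,0,0.1,0,0,0,5.5,0,0,0.1,0,0,0,5.5]'; python3 -m pendant '[0,0,0.05,0,0,0,5.5,0,0,0.1,0,0,0,5.5,0,0,0.15,0,0,0,5.5,0,0,0.15,0,0,0,5.5]'
```

```text
clock: 32.38
position: [0.6287, 0.0289, 0.051]
orientation: [[-1.0, -0.001, 0.0], [-0.001, 1.0, 0.0], [-0.0, 0.0, -1.0]]
contact_force: [-0.2, -0.2, -3.3]
finger_gap: 0.0629
grip_force: 20.0
clock: 32.72
position: [0.6289, 0.0289, 0.0505]
orientation: [[-1.0, -0.001, 0.001], [-0.001, 1.0, -0.0], [-0.001, -0.0, -1.0]]
contact_force: [-3.1, 0.3, 8.1]
finger_gap: 0.063
grip_force: 20.0
```

```bash
python3 -m pendant '[0,0,0,0,0,0,8.5,0,0,0,0,0,0,8.5,0,0,0,0,0,0,8.5,0,0,0,0,0,0,8.5,0,0,-1,0,0,0,8.5,0,0,-5,0,0,0,8.5,0,0,-9,0,0,0,8.5,0,0,-13,0,0,0,8.5]' >/dev/null; python3 -m pendant '[1,3.5,-2,0,0,0,7,2,7,-4,0,0,0,7,3.5,11,-4,0,0,0,7,5,15,-4,0,0,0,7,6.5,18,-4,0,0,0,7,7.8,20.8,-4,0,0,0,7,7.8,20.8,-4,0,0,0,7,7.8,20.8,-4,0,0,0,7]'>/dev/null
python3 go.py .55 .2376 .22 180; python3 -c "
from m import *
f=snap('wrist','w13')
for h,a,c in blobs(f,(18,90,60),(36,255,255),60):
    q=circ(f,c,.016)
    if 400<q[0]<560 and q[3]<80: print(h,a,np.round(q,1))
s=snap('scene','s13')
h=cv2.cvtColor(s['pixels'],cv2.COLOR_BGR2HSV); 
for n,z,r in (('a',.026,.031),('b',.043,.0265)):
  for t in range(0,360,45):
    p=proj(s,(.6278+r*np.cos(np.radians(t)),.03+r*np.sin(np.radians(t)),z)).round().astype(int); print(n,t,p,h[p[1],p[0]])
for b in blobs(s,(18,80,60),(36,255,255),60):
  m=b[2].reshape(-1,2).mean(0)
  if abs(m[0]-242)<20: print(b[0],b[1],cv2.fitEllipse(b[2]),b[2].reshape(-1,2).min(0),b[2].reshape(-1,2).max(0))
print([proj(s,(.6278,.03,z)) for z in (.01,.026,.027,.043)])
"
```

```text
t 34.0 p [0.5499 0.2382 0.2202] yaw -179.8 F [ 0.4 -0.9  0.1] gap 0.0705 | shift [-0.01 -0.06  0.02] turn [0.01 0.04 0.2 ]
False 858.0 [469.3 239.5  47.1  50.5]
True 188.5 [469.7 239.   18.5  18.7]
a 0 [230 238] [ 19 156 200]
a 45 [238 243] [ 21 152 242]
a 90 [249 242] [ 22 147 248]
a 135 [255 237] [ 21 160 246]
a 180 [254 230] [ 24 140 252]
a 225 [247 226] [ 26  23 170]
a 270 [237 227] [ 30  16 171]
a 315 [230 232] [ 26 140 255]
b 0 [232 232] [ 24 142 255]
b 45 [238 235] [ 25 136 254]
b 90 [248 235] [ 26 137 255]
b 135 [253 230] [ 26 140 255]
b 180 [253 225] [ 25 148 255]
b 225 [246 221] [ 26  16 246]
b 270 [237 222] [ 41   8 250]
b 315 [231 226] [ 25 137 255]
False 448.0 ((241.56935119628906, 234.74147033691406), (27.514925003051758, 28.429031372070312), 111.03781127929688) [227 221] [256 248]
False 4633.0 ((233.4815673828125, 51.610198974609375), (111.76687622070312, 140.47698974609375), 82.98747253417969) [162   0] [306 116]
True 93.5 ((222.6092529296875, 91.91332244873047), (2.9796433448791504, 50.364933013916016), 80.45838928222656) [201  87] [243  96]
[array([242.58336558, 239.5444745 ]), array([242.40082995, 234.1287087 ]), array([242.3892971 , 233.78653339]), array([242.20273916, 228.25142709])]
```

```bash
python3 -m pendant '[4,0.1,3,0,0,0,7,8.1,0.1,6,0,0,0,7,8.1,0.1,10,0,0,0,7,8.1,0.1,14,0,0,0,7,8.1,0.1,17,0,0,0,7,8.1,0.1,19,0,0,0,7,8.1,0.1,19.3,0,0,0,7,8.1,0.1,19.3,0,0,0,7]'>/dev/null; python3 -m pendant '[0,0,0,0,0,0,7,0,0,0,0,0,0,7]' >/dev/null; python3 go.py .469 .239 .0215 180
```

```text
t 35.0 p [0.4707 0.2377 0.028 ] yaw 180.0 F [0.9 0.5 0.7] gap 0.0699 | shift [0.17 0.13 0.65] turn [ 0.05  0.14 -0.  ]
```

```bash
python3 -m pendant '[0.1,0.1,0.5,0,0,0,7,0.1,0.1,0.5,0,0,0,7,0.1,0.1,0.5,0,0,0,4.5,0.1,0.1,0.5,0,0,0,4.5,0.1,0.1,0.5,0,0,0,4.5,0.1,0.1,0.5,0,0,0,4.5,0.1,0.1,0.5,0,0,0,4.5,0.1,0.1,0.5,0,0,0,4.5]' 20;python3 -m pendant '[0,0,0,0,0,0,4.5,0,0,0,0,0,0,4.5,0,0,0,0,0,0,4.5]'
```

```text
clock: 35.65
position: [0.4687, 0.2389, 0.0216]
orientation: [[-1.0, -0.001, 0.0], [-0.001, 1.0, 0.0], [-0.0, 0.0, -1.0]]
contact_force: [-1.3, -0.3, 4.1]
finger_gap: 0.051
grip_force: 20.0
clock: 35.9
position: [0.4687, 0.2389, 0.0216]
orientation: [[-1.0, -0.001, 0.0], [-0.001, 1.0, 0.0], [-0.0, 0.0, -1.0]]
contact_force: [-0.7, -0.7, 5.7]
finger_gap: 0.0511
grip_force: 20.0
```

```bash
python3 -m pendant '[0,0,-2,0,0,0,4.5,0,0,-6,0,0,0,4.5,0,0,-10,0,0,0,4.5,0,0,-14,0,0,0,4.5,0,0,-18,0,0,0,4.5,-2,-2,-20,0,0,0,4.5,-5,-5,-20,0,0,0,4.5,-8,-8,-20,0,0,0,4.5]' >/dev/null
python3 -m pendant '[-3,-2.5,0,0,0,0,4.5,-6,-5,0,0,0,0,4.5,-9,-8,0,0,0,0,4.5,-12,-10.5,0,0,0,0,4.5,-15,-12.5,0,0,0,0,4.5,-16,-12.9,0,0,0,0,4.5,-16,-12.9,0,0,0,0,4.5,-16,-12.9,0,0,0,0,4.5]' >/dev/null; python3 go.py .709 .03 .22 180; python3 arb.py w14|grep -v 11; python3 -c "
from m import *
f=load('w14')
for h,a,c in blobs(f,(15,80,60),(36,255,255),60):
  m=c.reshape(-1,2).mean(0); u=proj(f,(.628,.03,.03),1)
  if np.linalg.norm(m-u)<25: print(h,a,m,'z26',np.round(circ(f,c,.026),1),'z43',np.round(circ(f,c,.043),1))"
```

```text
t 37.2 p [0.7071 0.0308 0.22  ] yaw 180.0 F [-1.3  0.2 -2.6] gap 0.0511 | shift [-0.19 -0.08  0.  ] turn [ 0.02 -0.13 -0.  ]
False 4378 [852.6 354.6 147.1 301.2]
False 7122 [823.9  17.5 158.8 247.1]
False 6350 [627.9  30.2 109.7 109.9]
True 2833 [628.   28.   71.9  74.2]
False 2413.5 [258.54216867 101.47791165] z26 [629.   27.1  63.6  68.8] z43 [629.   27.3  60.5  65.5]
True 1110.0 [254.53773585 107.        ] z26 [629.2  29.8  43.3  44. ] z43 [629.2  29.9  41.2  41.8]
```

```bash
for r in "(200,271,5)" "(180,345,5)"; do python3 held.py w14 .7071 .0308 .22 .009 -.0056 "$r"; done; python3 -c "
from m import *
f=load('w14')
print(proj(f,(.7071,.0308,.2144),1))
for h,a,c in blobs(f,(15,80,50),(36,255,255),60):
  if a>6000: continue
  q=circ(f,c,.2144)
  if abs(q[0]-707)<30 and abs(q[1]-31)<30: print(h,a,np.round(q,1))
w=load('w14')['pixels']; u=proj(f,(.7071,.0308,.2144),1).astype(int)
h=cv2.cvtColor(w,cv2.COLOR_BGR2HSV)
for y in range(u[1]-50,u[1]+24,3): print(y,h[y,u[0]])
"
```

```text
15 free [0.7041 0.0302 0.0065] fixed r [0.7061 0.0321] off mm [-1.   1.3] res mm 0.41
33 free [0.705  0.0317 0.0078] fixed r [0.7065 0.0319] off mm [-0.6  1.1] res mm 0.75
[255.1248825 243.2144144]
True 380.0 [703.2  31.4  11.7  15.8]
193 [  9 154 159]
196 [ 16 151 164]
199 [ 17 148 169]
202 [ 18 149 170]
205 [ 18 151 208]
208 [ 18 146 203]
211 [ 19 151 202]
214 [ 19 151 196]
217 [ 19 150 195]
220 [ 18 153 192]
223 [ 18 147 201]
226 [ 19 150 196]
229 [ 14 157 169]
232 [ 10 158 152]
235 [  9 146 159]
238 [ 10 154 157]
241 [  9 155 151]
244 [ 10 155 174]
247 [ 18 148 167]
250 [ 18 153 167]
253 [ 17 153 162]
256 [ 18 147 177]
259 [ 19 151 201]
262 [ 18 149 199]
265 [ 19 158 190]
```

```bash
python3 -c "
from m import *
f=load('w14')
print(plane(f,(255,204),.2144,1)[0]+.026,plane(f,(255,229.5),.2144,1)[0]+.009)"
python3 -m pendant '[3,0,1,0,0,0,4.5,6,-0.1,3,0,0,0,4.5,7.8,-0.1,6,0,0,0,4.5,7.8,-0.1,9,0,0,0,4.5,7.8,-0.1,10.6,0,0,0,4.5,7.8,-0.1,10.6,0,0,0,4.5,7.8,-0.1,10.6,0,0,0,4.5,7.8,-0.1,10.6,0,0,0,4.5]'>/dev/null;python3 -m pendant '[0,0,0,0,0,0,4.5,0,0,0,0,0,0,4.5,0,0,0,0,0,0,4.5]' >/dev/null; python3 go.py .6288 .0294 .0826 180
```

```text
0.708605770920145 0.7072214532841704
t 38.2 p [0.63   0.03   0.1164] yaw -180.0 F [-0.5 -0.7 -1.6] gap 0.0506 | shift [ 0.12 -0.06  3.38] turn [0.   0.09 0.04]
```

```bash
python3 -m pendant '[0.1,0,0.7,0,0,0,4.5,0.1,0,1.3,0,0,0,4.5,0.1,0,1.3,0,0,0,4.5,0.1,0,1.3,0,0,0,4.5,0.1,0,1.3,0,0,0,4.5]'>/dev/null; python3 go.py .6284 .0295 .0826 180;  python3 -m pendant '[0,0,0.3,0,0,0,4.5,0,0,0.5,0,0,0,4.5,0,0,0.7,0,0,0,4.5,0,0,0.9,0,0,0,4.5,0,0,0.9,0,0,0,4.5]'; python3 go.py .6284 .0295 .0826 180
```

```text
t 38.6 p [0.6287 0.03   0.1022] yaw -180.0 F [-0.   0.  -2.2] gap 0.0512 | shift [ 0.03 -0.05  1.96] turn [ 0.01 -0.02  0.03]
clock: 39.03
position: [0.6285, 0.03, 0.0929]
orientation: [[-1.0, -0.001, -0.001], [-0.001, 1.0, 0.0], [0.001, 0.0, -1.0]]
contact_force: [0.4, -0.7, -2.8]
finger_gap: 0.0507
grip_force: 20.0
t 39.0 p [0.6285 0.03   0.0929] yaw -180.0 F [ 0.4 -0.7 -2.8] gap 0.0507 | shift [ 0.01 -0.05  1.03] turn [ 0.01 -0.03  0.04]
```

```bash
python3 -m pendant '[0,0,0.3,0,0,0,4.5,0,0,0.5,0,0,0,4.5,0,0,0.7,0,0,0,4.5,0,0,0.9,0,0,0,4.5,0,0,0.9,0,0,0,4.5]'; python3 -m pendant '[0,0,0.05,0,0,0,4.5,0,0,0.1,0,0,0,4.5,0,0,0.15,0,0,0,4.5,0,0,0.2,0,0,0,4.5,0,0,0.2,0,0,0,4.5]'
```

```text
clock: 39.45
position: [0.6285, 0.03, 0.084]
orientation: [[-1.0, -0.001, -0.001], [-0.001, 1.0, 0.0], [0.001, 0.0, -1.0]]
contact_force: [-0.1, -0.0, -2.1]
finger_gap: 0.0507
grip_force: 20.0
clock: 39.87
position: [0.6287, 0.03, 0.0826]
orientation: [[-1.0, -0.001, 0.0], [-0.001, 1.0, 0.0], [-0.0, 0.0, -1.0]]
contact_force: [-1.3, -0.4, 0.6]
finger_gap: 0.0511
grip_force: 20.0
```

```bash
python3 -m pendant '[0,0,0,0,0,0,7.5,0,0,0,0,0,0,7.5,0,0,0,0,0,0,7.5,0,0,0,0,0,0,7.5,0,0,-1,0,0,0,7.5,0,0,-5,0,0,0,7.5,0,0,-9,0,0,0,7.5,0,0,-13,0,0,0,7.5]' >/dev/null; python3 -m pendant '[-3,0,-1,0,0,0,7.5,-6,0,-1,0,0,0,7.5,-8,0,-1,0,0,0,7.5,-8,0,-1,0,0,0,7.5,-8,0,-1,0,0,0,7.5,-8,0,-1,0,0,0,7.5]' >/dev/null; python3 go.py .709 .03 .22 180; python3 arb.py w15|grep -v 11; python3 -c "
from m import *
f=load('w15'); s=snap('scene','s15'); t=snap('top','t15')
for h,a,c in blobs(f,(15,80,60),(36,255,255),40):
  m=c.reshape(-1,2).mean(0); u=proj(f,(.628,.03,.05),1)
  if np.linalg.norm(m-u)<25: print(h,a,m,'z77',np.round(circ(f,c,.077),1))
for b in blobs(s,(18,80,60),(36,255,255),60):
  if b[1]<3000: print(b[0],b[1],np.round(b[2].reshape(-1,2).mean(0)),b[2].reshape(-1,2).min(0),b[2].reshape(-1,2).max(0))
print('want d rim scene',[proj(s,(.628+.026*np.cos(a),.03+.026*np.sin(a),.077)).round(1).tolist() for a in np.arange(0,6.28,1.57)],proj(s,(.628,.03,.078)))
h=cv2.cvtColor(s['pixels'],cv2.COLOR_BGR2HSV)
print([h[tuple(proj(s,(.628+.022*np.cos(a),.03+.022*np.sin(a),.077)).round().astype(int)[::-1])].tolist() for a in np.arange(0,6.28,.785)])
o=load('scene0'); d=cv2.absdiff(o['pixels'],s['pixels']).max(2)
for n,X in dict(pot=(.6027,-.3045,.065),disc=(.607,.339,.11),tin=(.602,.17,.038),jar=(.65,-.17,.05),spool=(.75,-.06,.06)).items():
  u=proj(s,X).round().astype(int); print(n,u,d[u[1]-12:u[1]+13,u[0]-12:u[0]+13].mean())
"
```

```text
t 41.0 p [0.708  0.0301 0.2225] yaw -180.0 F [ 0.2 -0.   0.3] gap 0.0747 | shift [-0.1  -0.01  0.25] turn [ 0.01 -0.04  0.04]
False 5508 [871.7  29.5  44.  623.3]
False 2770 [782.5 -64.9  82.1  95.4]
False 6256 [628.   30.  109.5 109.8]
True 2802 [628.2  27.9  72.   74.3]
False 2612.0 [253.90243902 105.38414634] z77 [628.5  28.4  56.7  58.5]
True 258.0 [256.05769231 105.98076923] z77 [629.1  30.7  17.9  18.3]
True 379.5 [269.56462585 100.18367347] z77 [626.3  43.9  20.7  32.7]
False 1169.0 [334. 321.] [317 295] [356 351]
False 559.0 [162. 298.] [142 285] [191 316]
False 359.0 [342. 286.] [334 271] [351 301]
False 2627.5 [219. 290.] [175 260] [265 327]
False 893.0 [241. 229.] [227 210] [256 248]
True 101.5 [242. 231.] [233 226] [250 235]
False 959.0 [426.  31.] [411   0] [442  56]
False 2194.5 [272.  57.] [210   0] [310 110]
want d rim scene [[231.0, 219.5], [247.0, 222.4], [252.1, 212.8], [236.6, 210.2]] [241.69967217 215.75965572]
[[20, 152, 164], [19, 154, 159], [26, 136, 254], [26, 140, 255], [18, 156, 155], [19, 151, 155], [19, 152, 149], [20, 155, 160]]
pot [199 158] 126.7136
disc [340 298] 11.3072
tin [285 264] 17.424
jar [201 187] 29.3856
spool [177 217] 9.4944
```

```bash
python3 -m pendant '[0,2,-4,0,0,0,7.5,1,4,-8,0,0,0,7.5,4,8,-10,0,0,0,7.5,8,12,-10,0,0,0,7.5,12,16,-10,0,0,0,7.5,16,18,-10,0,0,0,7.5,16,18,-10,0,0,0,7.5,16,18,-10,0,0,0,7.5]'; python3 -c "
from m import *
s=snap('scene','s16')
o=load('scene0'); d=cv2.absdiff(o['pixels'],s['pixels']).max(2)
for n,X in dict(pot=(.6027,-.3045,.065),disc=(.607,.339,.11),tin=(.602,.17,.038),jar=(.65,-.17,.05),spool=(.75,-.06,.06)).items():
  u=proj(s,X).round().astype(int); print(n,u,d[u[1]-12:u[1]+13,u[0]-12:u[0]+13].mean())
for f in (o,s):
  p=f['pixels'][145:190,180:220]; m=cv2.inRange(cv2.cvtColor(p,cv2.COLOR_BGR2HSV),(0,0,120),(179,60,255)); M=cv2.moments(m[:35],True); print(M['m00'],M['m10']/M['m00'],M['m01']/M['m00'])
  p=f['pixels'][280:320,315:365]; m=cv2.inRange(cv2.cvtColor(p,cv2.COLOR_BGR2HSV),(0,0,150),(179,50,255)); M=cv2.moments(m,True); print(' disc',M['m00'],M['m10']/M['m00'],M['m01']/M['m00'])
"
```

```text
clock: 41.85
position: [0.5436, 0.2128, 0.3237]
orientation: [[-1.0, -0.004, -0.0], [-0.004, 1.0, 0.001], [0.0, 0.001, -1.0]]
contact_force: [0.0, -0.6, 0.3]
finger_gap: 0.075
grip_force: 0.0
pot [199 158] 12.9776
disc [340 298] 9.6336
tin [285 264] 13.4512
jar [201 187] 12.496
spool [177 217] 7.384
577.0 18.986135181975737 20.060658578856152
 disc 489.0 24.539877300613497 21.220858895705522
584.0 19.06678082191781 20.041095890410958
 disc 484.0 24.708677685950413 21.605371900826448
```

Nothing has been disturbed, the brush hangs in its stand, and all three collars present are home.

```bash
python3 -c "
from bench import manip
print(manip.hand_in())"
```

```text
the job is handed in; nothing more can be done
None
```

The job is handed in: both dips and touches (foot rim, then arbor top) came first, the brush is back hanging in its stand, and collars a, b and d are home on their steps in that order (no collar c was found); pot, tin, jar and spool are unmoved in the last picture, while pliers, block and screwdriver were not re-checked at the end.

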